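# Gauge a steel dowel pin in a go / no-go gap gauge

## Robot

A 7-joint arm with a two-finger parallel gripper is mounted at the origin on a cart in front of the work surface, level with it; the furniture and walls round the work are solid. World frame = base frame: x ahead of the robot, y to its left, z up, the work surface at z = 0. Lengths are in m, angles in degrees, forces in N, time in s.
With the tool pointing down it reaches from about 0.425 to 0.875 m from the base axis. Payload 4.7 kg.
Tool frame: the origin (TCP) lies at the very end of the fingers, on their centre line; the grasp point (between the pads) lies 19 mm behind it; z points along the fingers, y is the direction in which the jaws open and shut (so a half turn about z gives the same grasp; the last joint's range is limited). The gripper opens to 87 mm and grips with 3 to 60 N. Pads are 19 mm wide; open, the fingers measure 117 mm over their backs; the gripper's body (75 mm by 190 mm) begins 51 mm behind the grasp point.
Start: joints at [75.178, 18.392, -4.016, 83.108, 1.295, 78.541, -3.26], TCP at [0.175, -0.626, 0.223] pointing down, gripper open.
Joint ranges: [-163.93, 163.93], [-17.29, 119.83], [-79.2, 71.16], [3.27, 140.29], [-89.18, 269.18], [5.43, 117.66], [-154.24, 154.24]. Speed limits (degrees/s): [147.25, 147.25, 180, 180, 180, 180, 180].

## Interface

Orientations are given as [roll, pitch, yaw] about the fixed x, y, z axes, in that order (R = Rz(yaw) Ry(pitch) Rx(roll)).
In Python, from cell import env gives the robot as it stands.
- The arm moves only by the tool servo_tool, never from a script. Its argument "increments" is a list that holds one entry, the list of rows, each a list of 7 numbers: the shift along the tool's x, y, z in m, then the turn, a rotation vector about the tool's x, y, z in degrees, then the opening, from -1 (shut) to 1 (fully open). In form: [[[dx, dy, dz, rx, ry, rz, fingers], ...]]. A call has 1 to 20 rows; each row is the pose to reach, as a shift and turn from the pose commanded when the call began, along the tool's axes at that moment; what a row does not reach only later rows make up. A row lasts 1/10 s, in which the tool goes at most 50 mm and 8.59 degrees, less where a joint would pass 70% of its speed; a pose out of reach is approached as far as the arm can. A call with a gripper value outside its range is refused whole. The fingers move at their own pace and stop on an object; "squeeze" is the grip in N (left out, the last holds). Time passes only in rows, so rows that repeat a pose let the fingers close. It gives the time, the measured TCP pose, the force and the opening at its end, in the units of the state.
- env.get_obs(): the state, without advancing time (a new reading comes with each control period).
- env.read_camera(name): name is "scene" or "top" or "wrist"; returns a dict with "frame" (420x560x3 uint8, blue, green, red), "intrinsics" (3x3 intrinsics, pixels), "rvec" (rotation vector, rad) and "tvec" (3), from world to camera coordinates, as OpenCV has them. Camera axes: x right, y down, z forward; pixel columns grow to the right and rows downward; lengths in m; the calibration is good to about 2 mm. A picture is of the moment at which its call begins. There is no depth.
- env.sign_off(): hands the job in, once; it reports no verdict.
The state is a dict: "time_s": time; "qpos": joint angles; "joint_velocities": joint speeds; "effort": joint torques, N m; "tool_pos": TCP position; "tool_rot": TCP orientation; "force": force on the tool from outside, world axes, zero at the start; "wrist_torque": the same for the moment, N m; "grip_width": finger opening in m.
Only numpy, scipy, OpenCV 4.12 (cv2) and the standard library are available. Lean on these libraries where they do the work, as an engineer would, in place of code of your own. Each camera call takes 0.05 s, during which the arm holds its last target.

## Task

Check the steel dowel pin in the gap gauge: take it from the grey block and push it, upright and low, from the open front of the gauge right through the green go gap until the red no-go jaws stop it. Press it against the spring-backed no-go jaws gently but clearly, with about 10 N (5 to 15 N), for about a second, never forcing the pin against any part of the gauge with 20 N or more; then take it out again and stand it upright, fully down, in the hole of the green passed block. Leave the tin, the core slice and the tape measure where they are.

Things in the scene. Friction and masses are not known exactly. Their poses are not given: they have to be found in the camera images.
- pin_mid (a point): Centre (half-way up) of the loose polished steel dowel pin: round, 20 mm diameter, 110 mm long, 0.2 kg, edges rounded 1.5 mm, a dark band near its top. z is its axis, upright at the start: it stands in the grey block's hole, lower end 8 mm above the bench, 55 mm below this point.
- gauge: Gap gauge fixed to the bench; origin on the bench, on the gaps' centre line. x = pushing direction (open front at -x), y across, z up. Base plate 8 mm thick, x -55 to +103 mm, 100 mm wide; jaws and rails stand on it, tops 42 mm over the bench. The pin is gauged with its foot 9 to 30 mm over the bench, held by its upper half, fingers passing above the jaws.
- go_gap (a point): Middle of the green go gap, 25 mm over the bench, axes as the gauge, 17.5 mm before its origin. The gap is 21.5 mm wide across y and 15 mm long in x; in front of it a funnel opens at 35 degrees a side to about 51 mm. Behind it is a pocket 38 mm wide between steel rails with the red no-go jaws in it.
- nogo (a joint): Push-back of the red no-go jaws, m: 0 at rest, then a spring of 5 N per mm (0.002 = 10 N), hard stop at 0.006. Their 17 mm gap, open to the front, cannot take the 20 mm pin. They sit on a carriage clamped at an unknown setting: the pin first touches them with its axis somewhere between x = +16 and +48 mm of the gauge's frame.
- check_block: Grey block 60 x 60 x 40 mm, fixed to the bench, origin at the centre of its underside; the pin stands in its central round hole, 25 mm wide, whose floor is 8 mm above the bench.
- passed_block: Green passed block, 60 x 60 x 40 mm, fixed to the bench, origin at the centre of its underside; empty upright central round hole 25 mm wide (chamfered 2 mm), floor 8 mm above the bench.
- tin: Bystander: loose round metal moisture tin, 60 mm diameter, 39 mm tall, origin at the centre of its underside.
- core_slice: Bystander: loose slice of a concrete core, 47 mm diameter, 31 mm tall, origin at the centre of its underside.
- tape_measure: Bystander: loose orange tape measure, 64 x 76 x 33 mm, origin at the centre of its underside.
Not all that is in view belongs to the job. Of the things like the part that bears pin_mid, leave any that is purple or yellow; of the rest the smaller one is meant.

How it is judged (in metres and radians):
On the way, in this order (a step that is already met when the one before it is completed fails the run):
1. the pin stands low in the funnel in front of the go gap (x of pin_mid in the frame of gauge between -0.055 and -0.027 m and y of pin_mid in the frame of gauge between -0.016 and 0.016 m and z of pin_mid in the frame of gauge below 0.087 m).
2. the pin is between the go jaws, upright and low (x of pin_mid in the frame of gauge between -0.023 and -0.01 m and y of pin_mid in the frame of gauge between -0.006 and 0.006 m and angle between pin_mid's own z axis and vertical below 0.12 rad and z of pin_mid in the frame of gauge below 0.087 m).
3. past the go gap, the pin is pressed against the no-go jaws with 5 to 15 N (jaws pushed back 1 to 3 mm), upright, for 0.5 s (value of joint nogo between 0.001 and 0.003 m and contact force between pin and gauge above 3 N and x of pin_mid in the frame of gauge above 0.008 m and y of pin_mid in the frame of gauge between -0.012 and 0.012 m and angle between pin_mid's own z axis and vertical below 0.12 rad and z of pin_mid in the frame of gauge below 0.087 m), for 0.5 s.
At the end, for the whole second after the job is handed in: The pin stands upright (within 0.15 rad) and at rest in the hole of the green passed block, its centre within 8 mm of the hole's axis and its foot on the hole's floor (within 4 mm); the no-go jaws have sprung back (within 1.5 mm) (horizontal distance between pin_mid and passed_block below 0.008 m and height (world z) of pin_mid between 0.055 and 0.067 m and angle between pin_mid's own z axis and vertical below 0.15 rad and linear speed of pin below 0.02 m/s and value of joint nogo below 0.0015 m); the robot touches nothing.
It fails at once if the pin is forced against the gauge with more than 20 N (contact force between pin and gauge above 20 N).
It fails at once if the tin is moved more than 20 mm (distance of tin from where it was at the start of the episode above 0.02 m).
It fails at once if the core slice is moved more than 20 mm (distance of core_slice from where it was at the start of the episode above 0.02 m).
It fails at once if the tape measure is moved more than 20 mm (distance of tape_measure from where it was at the start of the episode above 0.02 m).
It also fails if it takes over 72 s, if anything falls off the work surface, if the arm or the gripper's body presses on something with over 40 N, if the wrist force passes 120 N, or if a joint passes its speed limit or range.

## Working session

There is one attempt and no reset: what is moved stays moved. The work goes in short steps, Python scripts to look and compute and a tool call to move; the robot and the scene stay as the last step left them, time stands still between calls to the robot, and variables do not carry over. Pictures are saved under pics/ and viewed, and the job is handed in when it is done.

Besides the shell and the picture viewer there is one more tool, called as name(argument=value, ...), one argument or row to a line, values as JSON. servo_tool: Moves the arm, as the interface text tells. Its arguments: {"type":"object","properties":{"increments":{"type":"array","items":{"type":"array","items":{"type":"array","items":{"type":"number"}}}},"squeeze":{"type":"number"}},"required":["increments"]}

```bash
ls; mkdir -p pics
python3 - <<'E'
from cell import env
import cv2
o=env.get_obs(); print(o)
for n in ["scene","top","wrist"]:
    c=env.read_camera(n); cv2.imwrite(f"pics/{n}0.png",c["frame"]); print(n,c["intrinsics"],c["rvec"],c["tvec"])
E
```

```text
pics
{'time_s': 0.0, 'qpos': array([75.17962625, 18.44034054, -4.01431983, 83.17221397,  1.29451077,
       78.53979409, -3.25909589]), 'joint_velocities': array([ 0.09160989,  0.00662405,  0.04125145,  0.01857891, -0.03102879,
        0.0003808 ,  0.03947563]), 'effort': array([-4.01010084e-04, -4.91291678e+01, -4.04357566e-01, -3.12533784e+01,
       -6.40283804e-02,  4.34727164e-02,  1.67546686e-04]), 'tool_pos': array([ 0.17490656, -0.62547854,  0.22147036]), 'tool_rot': array([-1.79892856e+02,  5.45108132e-03,  1.56297257e+01]), 'force': array([ 0.59707953,  0.26080888, -0.54648154]), 'wrist_torque': array([ 0.00845492, -0.03423053,  0.01591651]), 'grip_width': 0.086880681116813}
scene [[401.56265917   0.         280.36926812]
 [  0.         401.56265917 212.28459999]
 [  0.           0.           1.        ]] [ 0.67370241 -2.50873236  1.2582221 ] [0.46463187 0.17468705 0.83634685]
top [[517.73515872   0.         278.80578376]
 [  0.         517.73515872 211.05977674]
 [  0.           0.           1.        ]] [ 2.1534896  -2.18898069  0.055899  ] [0.0839979  0.48187929 1.24255301]
wrist [[292.86782892   0.         277.17851848]
 [  0.         292.86782892 211.24379167]
 [  0.           0.           1.        ]] [-2.32054172  1.75840875  0.24629387] [-0.64973282 -0.03465841  0.39022158]
```

View pics/scene0.png

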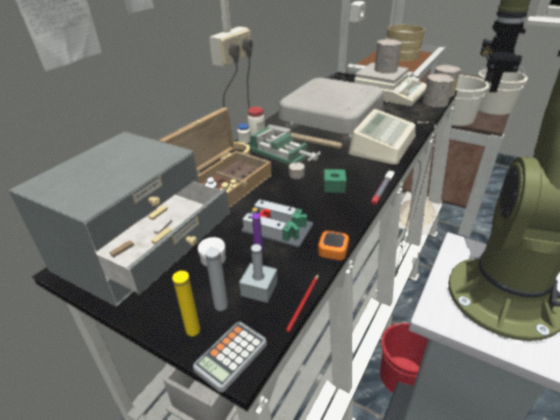

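View pics/top0.png

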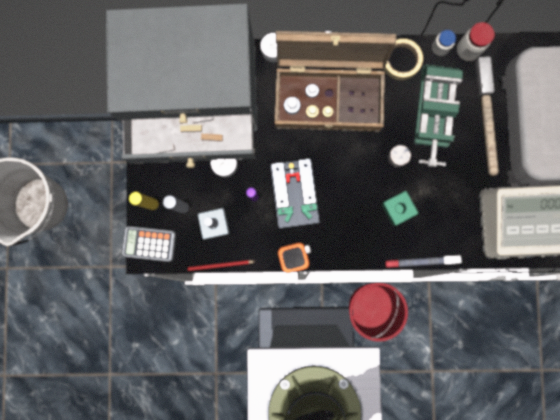

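View pics/wrist0.png

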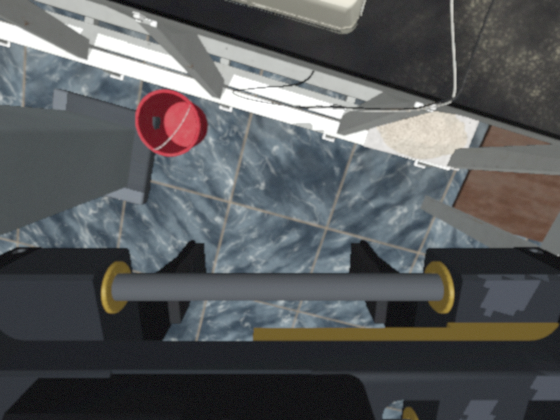

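```bash
cat > h.py <<'E'
import numpy as np, cv2
from cell import env
def proj(c,P):
    return cv2.projectPoints(np.array(P,float).reshape(-1,3),c["rvec"],c["tvec"],c["intrinsics"],None)[0].reshape(-1,2)
def unproj(c,uv,z):
    R=cv2.Rodrigues(np.array(c["rvec"],float))[0]; t=np.array(c["tvec"],float).reshape(3)
    o=-R.T@t; d=R.T@np.linalg.inv(c["intrinsics"])@np.array([uv[0],uv[1],1.])
    return o+d*(z-o[2])/d[2]
def crop(im,x,y,w,h,s,name):
    cv2.imwrite("pics/"+name,cv2.resize(im[y:y+h,x:x+w],None,fx=s,fy=s,interpolation=cv2.INTER_CUBIC))
E
python3 - <<'E'
from h import *
im=cv2.imread("pics/top0.png"); crop(im,180,150,150,110,5,"t0a.png"); crop(im,370,180,60,60,8,"t0b.png")
im=cv2.imread("pics/scene0.png"); crop(im,190,190,160,120,5,"s0a.png")
E
```

```text
(no output)
```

View pics/t0a.png

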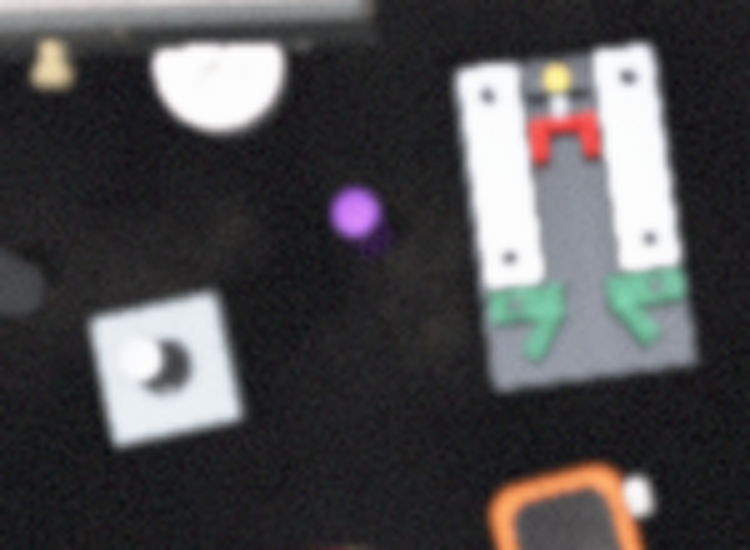

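View pics/t0b.png

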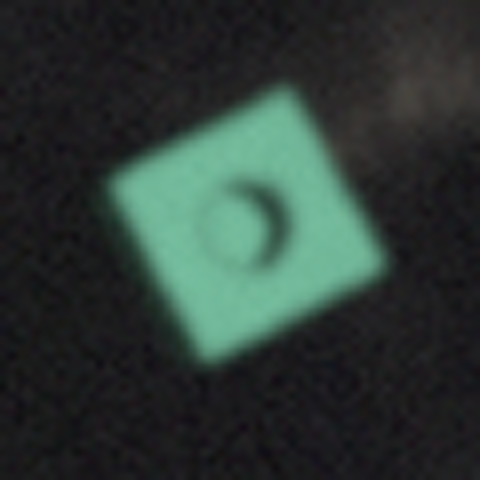

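View pics/s0a.png

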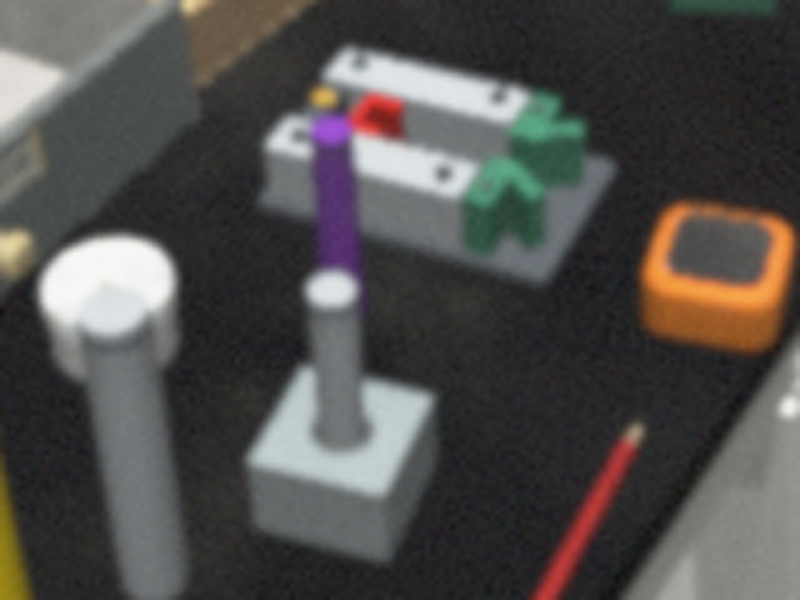

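Run:
```python
from h import *
c=env.read_camera("top")
f=lambda u,v,z,s=5,ox=180,oy=150: unproj(c,((u+.5)/s-.5+ox,(v+.5)/s-.5+oy),z).round(4)
g=np.array([f(*p,.04) for p in [(88,318),(217,290),(245,418),(115,448)]]); print(g,g.mean(0)); print("pin",f(140,357,.118))
G=np.array([f(*p,.04,8,370,180) for p in [(290,82),(390,265),(207,365),(107,183)]]); print(G,G.mean(0))
for n,p,z in [("fL",(492,390),.008),("fR",(697,365),.008),("rL",(457,70),.042),("rR",(655,43),.042),("railL front outer",(485,287),.042),("railR fr out",(683,268),.042),("goL inner rear",(564,287),.042),("goR inner rear",(607,281),.042),("tipL",(535,360),.042),("tipR",(650,342),.042),("redL",(540,165),.042),("redR",(592,158),.042),("tape c",(567,530),.033),("purple",(355,213),.1),("tin",(220,80),.039)]:
    print(n,f(*p,z))
R=cv2.Rodrigues(np.array(c["rvec"]))[0]; print("cam",-R.T@np.array(c["tvec"]).reshape(3))
```

```text
[[0.4798 0.272  0.04  ]
 [0.4923 0.2097 0.04  ]
 [0.4305 0.1967 0.04  ]
 [0.4172 0.2593 0.04  ]] [0.45495  0.234425 0.04    ]
pin [0.456  0.2344 0.118 ]
[[ 0.5273 -0.2287  0.04  ]
 [ 0.472  -0.2564  0.04  ]
 [ 0.4431 -0.2013  0.04  ]
 [ 0.498  -0.1734  0.04  ]] [ 0.4851  -0.21495  0.04   ]
fL [0.4434 0.079  0.008 ]
fR [ 0.454  -0.0217  0.008 ]
rL [0.5965 0.0926 0.042 ]
rR [ 0.6078 -0.003   0.042 ]
railL front outer [0.4913 0.0807 0.042 ]
railR fr out [ 0.4988 -0.0142  0.042 ]
goL inner rear [0.4906 0.0429 0.042 ]
goR inner rear [0.4932 0.0223 0.042 ]
tipL [0.4559 0.0573 0.042 ]
tipR [0.4636 0.0023 0.042 ]
redL [0.5496 0.0534 0.042 ]
redR [0.5526 0.0284 0.042 ]
tape c [0.3747 0.0435 0.033 ]
purple [0.5215 0.1381 0.1   ]
tin [0.5944 0.2076 0.039 ]
cam [0.38777161 0.0465812  1.2769748 ]
```

```bash
cat >> h.py <<'E'
from scipy.spatial.transform import Rotation as Ro
def to(pos,yaw,o=None,rp=(180,0)):
    o=o or env.get_obs()
    R=Ro.from_euler('xyz',o["tool_rot"],degrees=True); T=Ro.from_euler('xyz',[rp[0],rp[1],yaw],degrees=True)
    d=R.inv().apply(np.array(pos)-o["tool_pos"]); r=(R.inv()*T).as_rotvec(degrees=True)
    print("pos",o["tool_pos"].round(4),o["tool_rot"].round(2),"->",d.round(4),r.round(2))
E
python3 - <<'E'
from h import *
to([.5,-.25,.27],60); to([.456,.2344,.27],96)
o=env.get_obs();c=env.read_camera("wrist")
R=Ro.from_euler('xyz',o["tool_rot"],degrees=True); Rc=cv2.Rodrigues(np.array(c["rvec"]))[0]; p=-Rc.T@np.array(c["tvec"]).reshape(3)
print("cam in tool",R.inv().apply(p-o["tool_pos"]), "cam z axis in tool",R.inv().apply(Rc.T[:,2]),"x",R.inv().apply(Rc.T[:,0]))
E
```

```text
pos [ 0.175  -0.6257  0.2219] [-1.7993e+02  1.0000e-02  1.5630e+01] -> [ 0.4142 -0.2743 -0.0478] [-7.000e-02 -2.000e-02 -4.437e+01]
pos [ 0.175  -0.6257  0.2219] [-1.7993e+02  1.0000e-02  1.5630e+01] -> [ 0.5023 -0.7526 -0.0473] [-6.000e-02 -4.000e-02 -8.037e+01]
cam in tool [ 0.07398027  0.00031422 -0.1625415 ] cam z axis in tool [-2.73185332e-01  8.40007432e-04  9.61961054e-01] x [ 9.69260277e-04  9.99999351e-01 -5.97965162e-04]
```

servo_tool(
  increments=[
    [[0.414,-0.274,-0.048,0,0,-44,1],[0.414,-0.274,-0.048,0,0,-44,1],[0.414,-0.274,-0.048,0,0,-44,1],[0.414,-0.274,-0.048,0,0,-44,1],[0.414,-0.274,-0.048,0,0,-44,1],[0.414,-0.274,-0.048,0,0,-44,1],[0.414,-0.274,-0.048,0,0,-44,1],[0.414,-0.274,-0.048,0,0,-44,1],[0.414,-0.274,-0.048,0,0,-44,1],[0.414,-0.274,-0.048,0,0,-44,1],[0.414,-0.274,-0.048,0,0,-44,1],[0.414,-0.274,-0.048,0,0,-44,1],[0.414,-0.274,-0.048,0,0,-44,1],[0.414,-0.274,-0.048,0,0,-44,1],[0.414,-0.274,-0.048,0,0,-44,1]],
  ],
)

```text
time_s: 1.75
tool_pos: [0.4991, -0.2519, 0.2704]
tool_rot: [-180.0, 0.0, 59.5]
force: [-0.9, -0.6, 0.1]
grip_width: 0.0871
```

Run:
```python
from h import *
c=env.read_camera("wrist"); cv2.imwrite("pics/w1.png",c["frame"]); np.savez("w1.npz",**c)
to([.495,.02,.27],96);print(env.get_obs()["time_s"],env.get_obs()["joint_velocities"].round(1))
```

```text
pos [ 0.4993 -0.2517  0.2704] [-1.7999e+02  2.0000e-02  5.9500e+01] -> [ 0.232  -0.1415  0.0004] [-2.00e-02  1.00e-02 -3.65e+01]
1.8 [-0.2  0.  -0.3 -0.2 -0.   0.  -0. ]
```

View pics/w1.png

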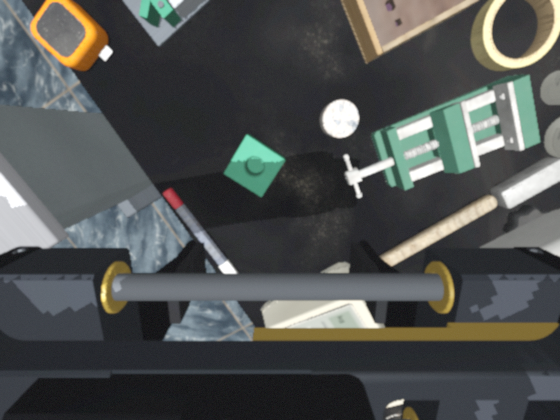

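servo_tool(
  increments=[
    [[0.232,-0.141,0.02,0,0,-36.5,1],[0.232,-0.141,0.02,0,0,-36.5,1],[0.232,-0.141,0.02,0,0,-36.5,1],[0.232,-0.141,0.02,0,0,-36.5,1],[0.232,-0.141,0.02,0,0,-36.5,1],[0.232,-0.141,0.02,0,0,-36.5,1],[0.232,-0.141,0.02,0,0,-36.5,1],[0.232,-0.141,0.02,0,0,-36.5,1],[0.232,-0.141,0.02,0,0,-36.5,1],[0.232,-0.141,0.02,0,0,-36.5,1]],
  ],
)

```text
time_s: 2.8
tool_pos: [0.4957, 0.0189, 0.2504]
tool_rot: [-180.0, 0.0, 95.9]
force: [0.1, -0.6, -1.3]
grip_width: 0.0868
```

Run:
```python
from h import *
c=env.read_camera("wrist"); cv2.imwrite("pics/w2.png",c["frame"]); np.savez("w2.npz",**c)
w1=cv2.imread("pics/w1.png");crop(w1,215,125,80,80,8,"w1a.png")
crop(c["frame"],200,80,160,140,5,"w2a.png")
to([.456,.2344,.17],96);print(env.get_obs()["time_s"])
```

```text
pos [0.4957 0.0192 0.2505] [-179.99    0.     95.96] -> [ 0.2181 -0.0171  0.0804] [-0.01  0.   -0.04]
2.85
```

View pics/w2.png

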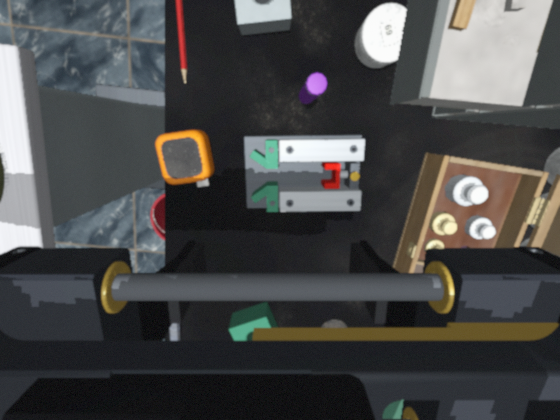

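View pics/w2a.png

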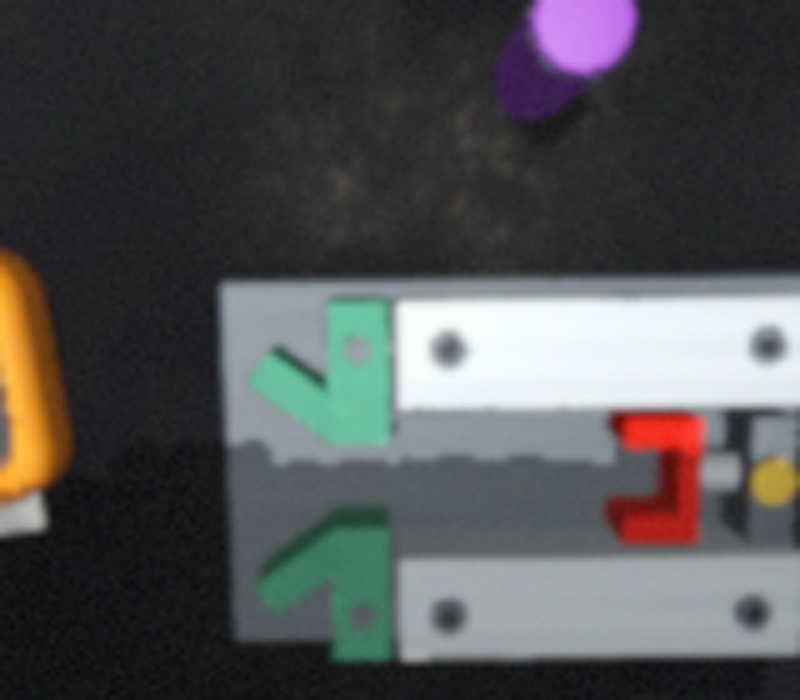

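View pics/w1a.png

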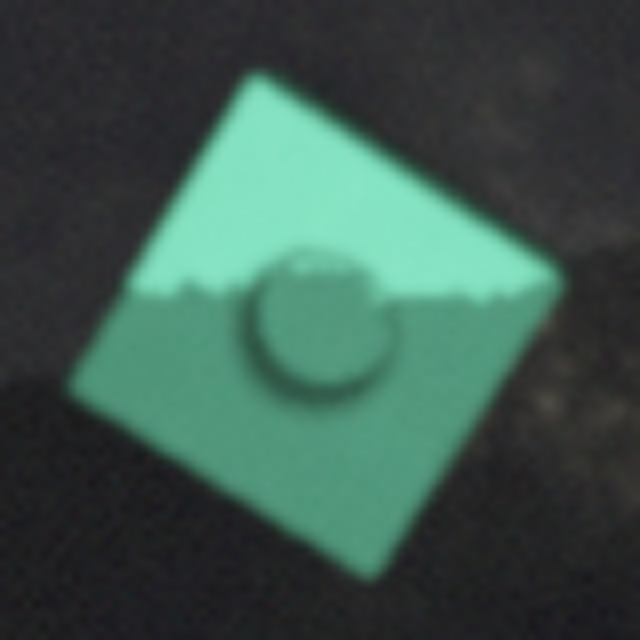

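Run:
```python
from h import *
c1=dict(np.load("w1.npz"));c2=dict(np.load("w2.npz"))
f=lambda c,u,v,z,s,ox,oy: unproj(c,((u+.5)/s-.5+ox,(v+.5)/s-.5+oy),z)
G=np.array([f(c1,*p,.04,8,215,125) for p in [(258,70),(567,275),(372,583),(67,387)]]);print(G.mean(0).round(4),np.linalg.norm(G-np.roll(G,1,0),axis=1).round(4),"hole",f(c1,320,325,.04,8,215,125).round(4))
g=lambda u,v,z=.042:f(c2,u,v,z,5,200,80)
pts={"goU":g(362,443),"goL":g(362,527),"goUr":g(392,443),"rUi":g(400,410),"rLi":g(400,556),"rUi2":g(700,406),"rLi2":g(700,551),"rUo":g(400,297),"rLo":g(400,660),"plU":g(220,283,.008),"plL":g(236,640,.008),"plU2":g(790,276,.008),"tipU":g(265,363),"tipL":g(268,595),"redU":g(620,425),"redL":g(617,522)}
for k,v in pts.items(): print(k,v.round(4))
for a,b in [("goU","goL"),("rUi","rLi"),("rUi2","rLi2"),("rUo","rLo"),("plU","plL"),("redU","redL")]:
    A,B=pts[a],pts[b];d=A-B;print(a,b,"mid",((A+B)/2).round(4),"w",np.linalg.norm(d).round(4),"yaw",np.degrees(np.arctan2(-d[0],d[1])).round(2))
for a,b in [("rUi","rUi2"),("rLi","rLi2"),("plU","plU2")]:
    d=pts[b]-pts[a];print(a,np.degrees(np.arctan2(d[1],d[0])).round(2))
```

```text
[ 0.4848 -0.2148  0.04  ] [0.0615 0.0601 0.062  0.061 ] hole [ 0.4861 -0.214   0.04  ]
goU [0.4858 0.0434 0.042 ]
goL [0.488 0.022 0.042]
goUr [0.4934 0.0442 0.042 ]
rUi [0.4945 0.0526 0.042 ]
rLi [0.4985 0.0154 0.042 ]
rUi2 [0.5693 0.0615 0.042 ]
rLi2 [0.5753 0.0248 0.042 ]
rUo [0.4915 0.08   0.042 ]
rLo [ 0.5015 -0.0123  0.042 ]
plU [0.4436 0.0775 0.008 ]
plL [ 0.4554 -0.021   0.008 ]
plU2 [0.5951 0.0952 0.008 ]
tipU [0.4598 0.0607 0.042 ]
tipL [0.4654 0.0016 0.042 ]
redU [0.55   0.0547 0.042 ]
redL [0.5529 0.0301 0.042 ]
goU goL mid [0.4869 0.0327 0.042 ] w 0.0215 yaw 5.72
rUi rLi mid [0.4965 0.034  0.042 ] w 0.0374 yaw 6.12
rUi2 rLi2 mid [0.5723 0.0432 0.042 ] w 0.0371 yaw 9.33
rUo rLo mid [0.4965 0.0339 0.042 ] w 0.0929 yaw 6.12
plU plL mid [0.4495 0.0283 0.008 ] w 0.0991 yaw 6.85
redU redL mid [0.5515 0.0424 0.042 ] w 0.0248 yaw 6.69
rUi 6.75
rLi 6.97
plU 6.67
```

servo_tool(
  increments=[
    [[0.218,-0.017,0.07,0,0,-0.8,1],[0.218,-0.017,0.07,0,0,-0.8,1],[0.218,-0.017,0.07,0,0,-0.8,1],[0.218,-0.017,0.07,0,0,-0.8,1],[0.218,-0.017,0.07,0,0,-0.8,1],[0.218,-0.017,0.07,0,0,-0.8,1],[0.218,-0.017,0.07,0,0,-0.8,1],[0.218,-0.017,0.07,0,0,-0.8,1],[0.218,-0.017,0.07,0,0,-0.8,1]],
  ],
)

```text
time_s: 3.75
tool_pos: [0.4565, 0.234, 0.1808]
tool_rot: [180.0, 0.0, 96.7]
force: [0.2, 0.0, -1.0]
grip_width: 0.0867
```

Run:
```python
from h import *
c=env.read_camera("wrist"); cv2.imwrite("pics/w3.png",c["frame"]); np.savez("w3.npz",**c)
crop(c["frame"],200,80,160,140,5,"w3a.png")
to([.456,.2344,.055],96.8);print(env.get_obs()["time_s"], proj(c,[[.456,.2344,.118],[.456,.2344,.04]]))
```

```text
pos [0.4563 0.2343 0.1808] [1.7996e+02 4.0000e-02 9.6760e+01] -> [ 0.0003 -0.0004  0.1258] [ 0.04  0.04 -0.04]
3.8 [[277.44073118 222.86449817]
 [277.36794    200.00821408]]
```

View pics/w3.png

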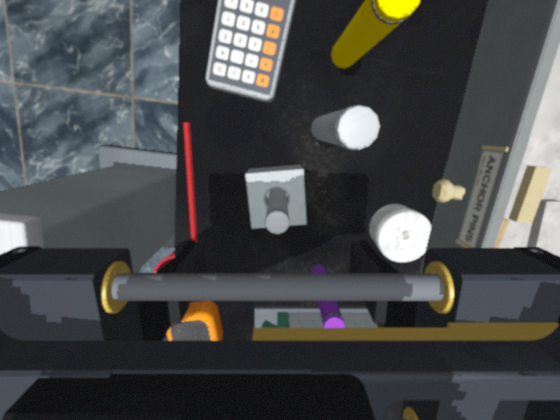

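View pics/w3a.png

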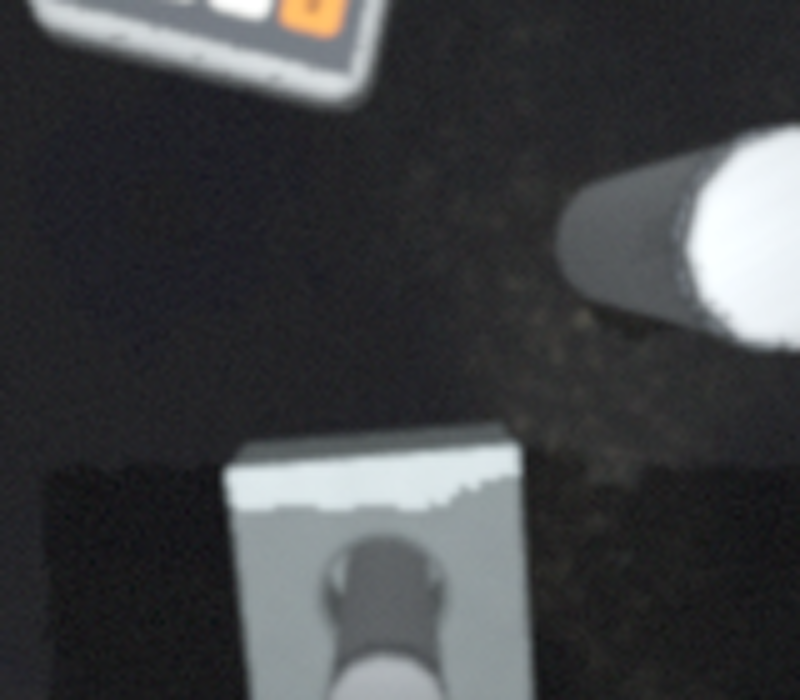

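Run:
```python
from h import *
c=dict(np.load("w3.npz"))
print("base left edge",unproj(c,(312,131),0)); 
for z in (.1,.14,.16,.18): print(z,unproj(c,(357,128),z).round(4),unproj(c,(357,149),z).round(4))
b=unproj(c,(323,131),0);print(b)
```

```text
base left edge [0.48656228 0.30902436 0.        ]
0.1 [0.5104 0.3152 0.1   ] [0.5136 0.299  0.1   ]
0.14 [0.5   0.314 0.14 ] [0.5026 0.3005 0.14  ]
0.16 [0.4948 0.3134 0.16  ] [0.4972 0.3012 0.16  ]
0.18 [0.4896 0.3128 0.18  ] [0.4917 0.3019 0.18  ]
[0.49891107 0.31049452 0.        ]
```

servo_tool(
  increments=[
    [[0,0,0.04,0,0,0,1],[0,0,0.08,0,0,0,1],[0,0,0.11,0,0,0,1],[0,0,0.126,0,0,0,1],[0,0,0.126,0,0,0,1]],
  ],
  squeeze=20,
)

```text
time_s: 4.3
tool_pos: [0.4544, 0.2345, 0.0528]
tool_rot: [-179.8, 0.0, 96.9]
force: [-0.4, 0.9, -0.6]
grip_width: 0.0872
```

servo_tool(
  increments=[
    [[0,0,0,0,0,0,-1],[0,0,0,0,0,0,-1],[0,0,0,0,0,0,-1],[0,0,0,0,0,0,-1],[0,0,0,0,0,0,-1],[0,0,0,0,0,0,-1],[0,0,0,0,0,0,-1],[0,0,0,0,0,0,-1]],
  ],
  squeeze=20,
)

```text
time_s: 5.1
tool_pos: [0.4554, 0.2358, 0.0545]
tool_rot: [-180.0, 0.0, 96.9]
force: [0.2, 0.5, -0.2]
grip_width: 0.031
```

servo_tool(
  increments=[
    [[0,0,0,0,0,0,-1],[0,0,0,0,0,0,-1],[0,0,0,0,0,0,-1],[0,0,0,0,0,0,-1]],
  ],
  squeeze=40,
)

```text
time_s: 5.5
tool_pos: [0.4554, 0.2358, 0.0545]
tool_rot: [-180.0, 0.0, 96.9]
force: [0.0, -0.6, -1.3]
grip_width: 0.0193
```

Run:
```python
from h import *
c=env.read_camera("wrist"); crop(c["frame"],100,80,360,200,2,"w4.png")
o=env.get_obs();print(o["grip_width"],o["force"]);to([.456,.2344,.16],96.8)
```

```text
0.019278439644245002 [-0.09152132  0.74543415 -0.70990489]
pos [0.4554 0.2358 0.0545] [180.     0.    96.93] -> [-0.0015  0.0004 -0.1055] [0.   0.   0.13]
```

View pics/w4.png

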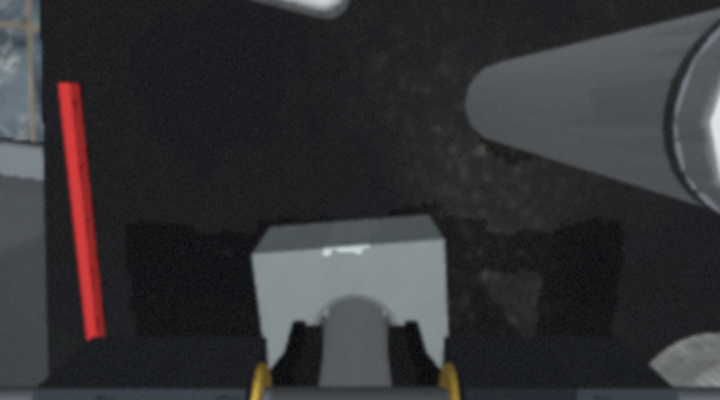

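servo_tool(
  increments=[
    [[0,0,-0.03,0,0,0,-1],[0,0,-0.07,0,0,0,-1],[0,0,-0.105,0,0,0,-1],[0,0,-0.105,0,0,0,-1]],
  ],
)

```text
time_s: 5.95
tool_pos: [0.4579, 0.2375, 0.1638]
tool_rot: [179.6, -0.1, 96.9]
force: [0.9, 0.7, -1.8]
grip_width: 0.0192
```

Run:
```python
from h import *
c=env.read_camera("wrist"); crop(c["frame"],210,160,130,120,6,"w5.png")
s=env.read_camera("scene"); crop(s["frame"],190,170,130,120,6,"s5.png")
o=env.get_obs();print(o["grip_width"],o["force"],o["tool_pos"]);
R=Ro.from_euler('xyz',o["tool_rot"],degrees=True)
for x in (-.01,0,.01): print(x,proj(c,[o["tool_pos"]+R.apply([x,0,.046])]))
y=np.radians(6.8); g=np.array([.504,.0348]); ex=np.array([np.cos(y),np.sin(y)])
to([*(g-.047*ex),.16],96.8)
```

```text
0.01919640154907703 [ 0.46120048 -0.31635896 -3.62134045] [0.45534551 0.23543262 0.15932851]
-0.01 [[273.9372659  242.84588391]]
0 [[273.91393968 230.73283494]]
0.01 [[273.89004571 218.32496084]]
pos [0.4553 0.2354 0.1593] [1.7998e+02 5.0000e-02 9.6910e+01] -> [-0.2049 -0.0229 -0.0005] [0.02 0.05 0.11]
```

View pics/w5.png

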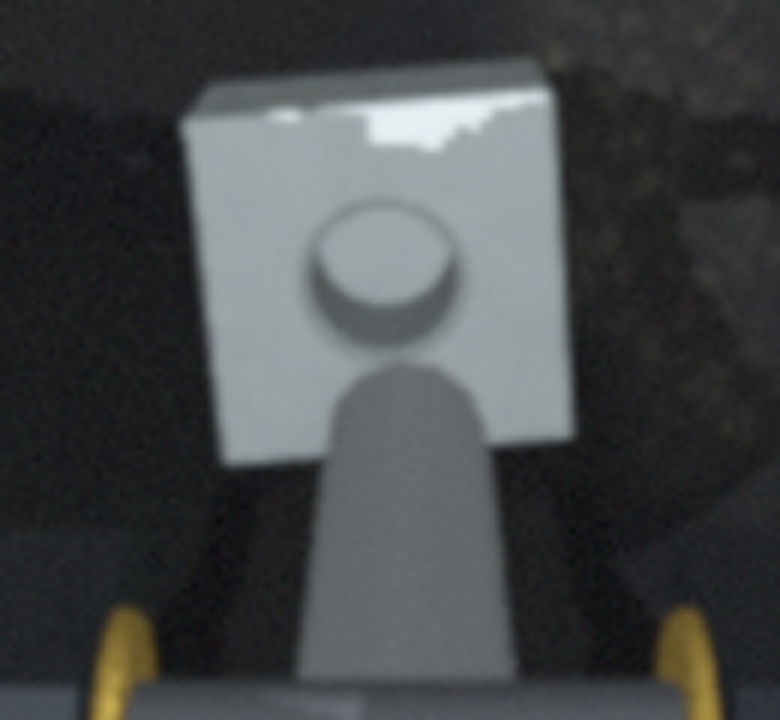

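View pics/s5.png

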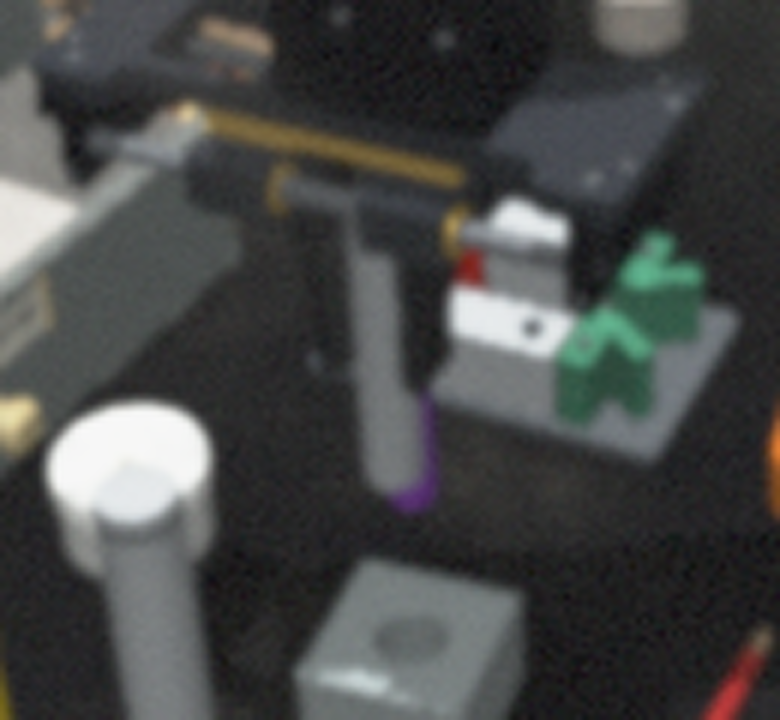

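```bash
cat >> h.py <<'E'
Y=np.radians(6.8); GO=np.array([.504,.0348]); ex=np.array([np.cos(Y),np.sin(Y)]); ey=np.array([-np.sin(Y),np.cos(Y)])
def gl(o=None):
    o=o or env.get_obs(); d=o["tool_pos"][:2]-GO
    print("t",o["time_s"],"tool in gauge x,y,z mm",(1e3*np.array([d@ex,d@ey,o["tool_pos"][2]])).round(2),"rot",o["tool_rot"].round(2),"F gauge",(o["force"][:2]@ex).round(2),(o["force"][:2]@ey).round(2),o["force"][2].round(2),"grip",o["grip_width"].round(4))
def tog(x,y,z,yaw=96.8): to([*(GO+x*ex+y*ey),z],yaw)
E
python3 -c "
from h import *
tog(-.046,.0014,.16)"
```

```text
pos [0.4553 0.2354 0.1593] [1.7998e+02 5.0000e-02 9.6910e+01] -> [-0.2035 -0.0218 -0.0005] [0.02 0.05 0.11]
```

servo_tool(
  increments=[
    [[-0.05,-0.005,0,0,0,0.1,-1],[-0.1,-0.011,0,0,0,0.1,-1],[-0.15,-0.016,0,0,0,0.1,-1],[-0.19,-0.021,0,0,0,0.1,-1],[-0.2035,-0.022,0,0,0,0.1,-1],[-0.2035,-0.022,0,0,0,0.1,-1],[-0.2035,-0.022,0,0,0,0.1,-1]],
  ],
)

```text
time_s: 6.75
tool_pos: [0.457, 0.0319, 0.1581]
tool_rot: [-179.8, -0.1, 96.8]
force: [-0.5, 0.4, -2.3]
grip_width: 0.0189
```

Run:
```python
from h import *
c=env.read_camera("wrist"); crop(c["frame"],150,110,266,180,3,"w6.png");np.savez("w6.npz",**c)
gl();tog(-.046,.0014,.058)
# predicted pixels of pin foot
o=env.get_obs();R=Ro.from_euler('xyz',o["tool_rot"],degrees=True)
print(proj(c,[o["tool_pos"]+R.apply([.0086,0,.046])]))
```

```text
Traceback (most recent call last):
  File "h.py", line 20, in gl
    print("t",o["time_s"],"tool in gauge x,y,z mm",(1e3*np.array([d@ex,d@ey,o["tool_pos"][2]])).round(2),"rot",o["tool_rot"].round(2),"F gauge",(o["force"][:2]@ex).round(2),(o["force"][:2]@ey).round(2),o["force"][2].round(2),"grip",o["grip_width"].round(4))
                                                                                                                                                                                                                                        ^^^^^^^^^^^^^^^^^^^^^
AttributeError: 'float' object has no attribute 'round'
```

View pics/w6.png

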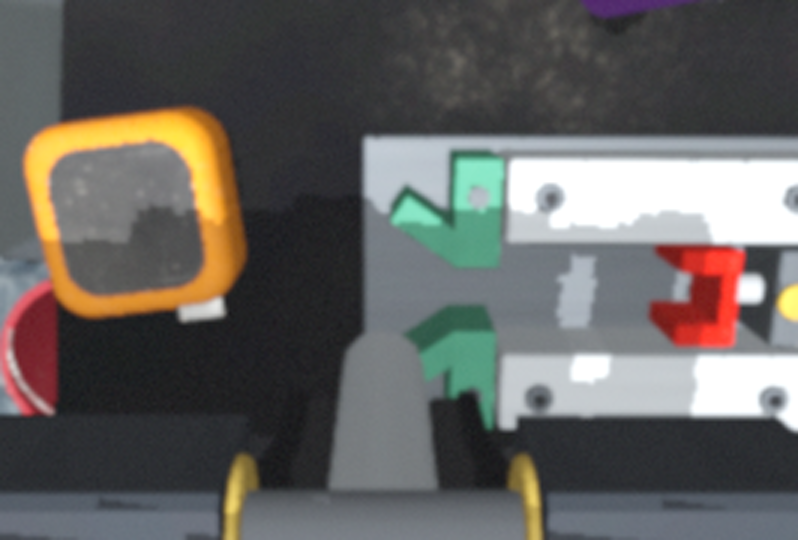

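```bash
sed -i 's/o\["grip_width"\].round(4)/round(o["grip_width"],4)/; s/(o\["force"\]\[:2\]@ex).round(2)/round(float(o["force"][:2]@ex),2)/; s/(o\["force"\]\[:2\]@ey).round(2)/round(float(o["force"][:2]@ey),2)/' h.py
python3 - <<'E'
from h import *
gl();tog(-.046,.0014,.058)
c=dict(np.load("w6.npz"))
o=env.get_obs();R=Ro.from_euler('xyz',o["tool_rot"],degrees=True)
print(proj(c,[o["tool_pos"]+R.apply([.0086,0,.046])]), (375.5/3+150,332/3+110))
g=lambda u,v,z=.042:unproj(c,((u+.5)/3-.5+150,(v+.5)/3-.5+110),z)
for n,p in dict(goU=g(478,267),goL=g(475,332),rU=g(510,243),rL=g(502,352),redU=g(657,247)).items(): d=p[:2]-GO; print(n,(d@ex).round(4),(d@ey).round(4))
E
```

```text
t 6.8 tool in gauge x,y,z mm [-46.65   3.4  158.42] rot [-1.7989e+02 -8.0000e-02  9.6930e+01] F gauge -0.59 0.71 -3.14 grip 0.0193
pos [0.4573 0.0327 0.1584] [-1.7989e+02 -8.0000e-02  9.6930e+01] -> [-0.0021  0.0008  0.1004] [-0.11 -0.08  0.13]
[[278.63291947 218.73008799]] (275.1666666666667, 220.66666666666669)
goU -0.017 0.0108
goL -0.0173 -0.0114
rU -0.0069 0.0188
rL -0.0081 -0.0184
redU 0.0407 0.0176
```

servo_tool(
  increments=[
    [[-0.002,0.0005,0.03,0,0,0,-1],[-0.002,0.0005,0.06,0,0,0,-1],[-0.002,0.0005,0.08,0,0,0,-1],[-0.002,0.0005,0.09,0,0,0,-1],[-0.002,0.0005,0.097,0,0,0,-1],[-0.002,0.0005,0.1,0,0,0,-1],[-0.002,0.0005,0.1,0,0,0,-1],[-0.002,0.0005,0.1,0,0,0,-1]],
  ],
)

```text
time_s: 7.6
tool_pos: [0.4596, 0.0293, 0.0603]
tool_rot: [179.9, 0.0, 96.8]
force: [-0.1, -0.8, -2.7]
grip_width: 0.0195
```

Run:
```python
from h import *
gl()
c=env.read_camera("wrist"); crop(c["frame"],230,150,130,100,6,"w7.png");np.savez("w7.npz",**c)
s=env.read_camera("scene"); crop(s["frame"],220,180,130,90,6,"s7.png");
gl()
```

```text
t 7.6 tool in gauge x,y,z mm [-44.72  -0.22  60.31] rot [1.7992e+02 3.0000e-02 9.6840e+01] F gauge -0.18 -0.83 -2.68 grip 0.0195
t 7.7 tool in gauge x,y,z mm [-44.78  -0.34  60.29] rot [1.7992e+02 4.0000e-02 9.6820e+01] F gauge 0.14 -0.16 -2.98 grip 0.0195
```

View pics/w7.png

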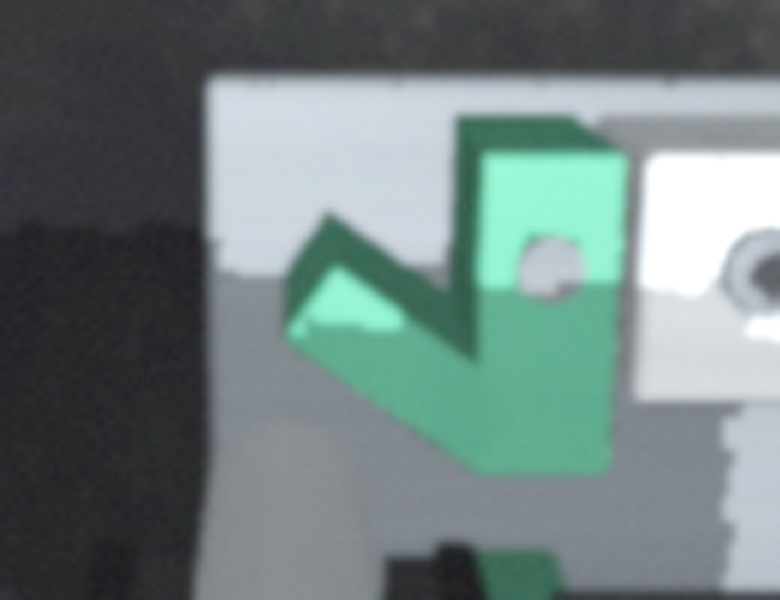

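View pics/s7.png

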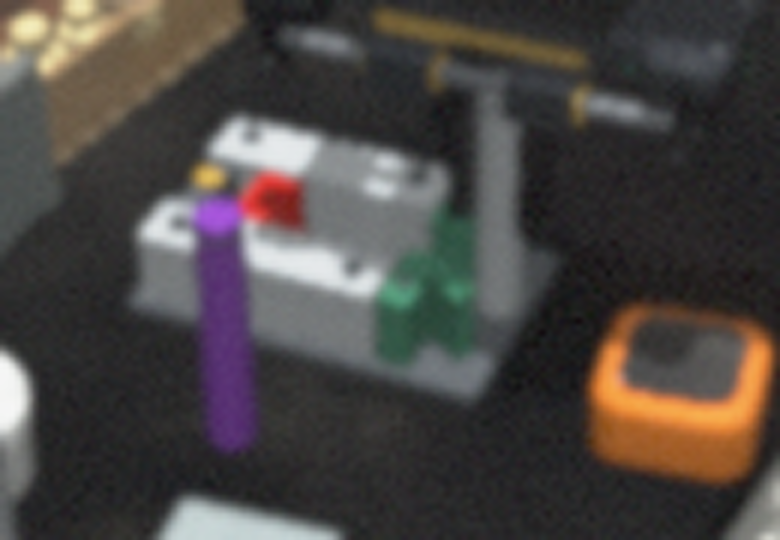

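Run:
```python
from h import *
gl()
c=dict(np.load("w7.npz"))
g=lambda u,v,z=.042:unproj(c,((u+.5)/6-.5+230,(v+.5)/6-.5+150),z)
for n,p in dict(foot=g(285,424,.0145),goU=g(545,475),plF=g(208,300,.008),plU=g(400,75,.008),rU=g(640,400),tipU=g(290,333),rUo=g(645,150)).items(): d=p[:2]-GO; print(n,(d@ex).round(4),(d@ey).round(4))
```

```text
t 7.7 tool in gauge x,y,z mm [-44.78  -0.34  60.29] rot [1.7992e+02 4.0000e-02 9.6820e+01] F gauge 0.14 -0.16 -2.98 grip 0.0195
foot -0.0454 0.0079
goU -0.0171 0.0108
plF -0.0551 0.0221
plU -0.0315 0.0502
rU -0.0073 0.0194
tipU -0.0449 0.0268
rUo -0.0083 0.0463
```

servo_tool(
  increments=[
    [[0.0017,0,0.002,0,0,0,-1],[0.0017,0.004,0.002,0,0,0,-1],[0.0017,0.008,0.002,0,0,0,-1],[0.0017,0.011,0.002,0,0,0,-1],[0.0017,0.011,0.002,0,0,0,-1],[0.0017,0.011,0.002,0,0,0,-1]],
  ],
  squeeze=20,
)

```text
time_s: 8.3
tool_pos: [0.4696, 0.0323, 0.0574]
tool_rot: [-180.0, -0.0, 96.8]
force: [-0.6, -0.3, -3.2]
grip_width: 0.0196
```

Run:
```python
from h import *
gl()
c=env.read_camera("wrist"); crop(c["frame"],230,150,130,100,6,"w8.png");np.savez("w8.npz",**c)
gl()
```

```text
t 8.3 tool in gauge x,y,z mm [-34.47   1.59  57.43] rot [-1.7998e+02 -1.0000e-02  9.6840e+01] F gauge -0.65 -0.21 -3.23 grip 0.0196
t 8.35 tool in gauge x,y,z mm [-34.59   1.55  57.42] rot [-179.98   -0.     96.83] F gauge 0.13 -0.46 -2.91 grip 0.0195
```

View pics/w8.png

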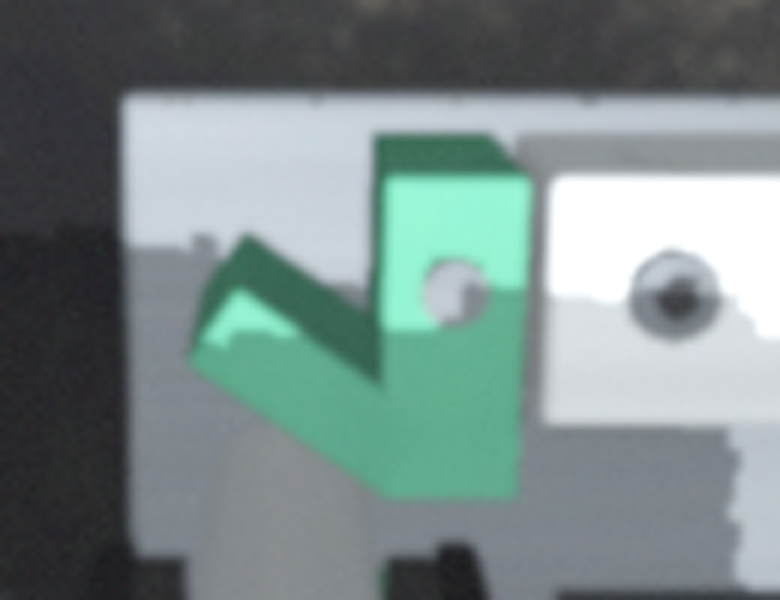

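servo_tool(
  increments=[
    [[-0.0001,0.002,0,0,0,0,-1],[-0.0001,0.004,0,0,0,0,-1],[-0.0001,0.006,0,0,0,0,-1],[-0.0001,0.007,0,0,0,0,-1]],
  ],
)

```text
time_s: 8.75
tool_pos: [0.4769, 0.033, 0.0576]
tool_rot: [180.0, -0.0, 96.8]
force: [1.0, 0.1, -3.4]
grip_width: 0.0193
```

Run:
```python
from h import *
gl()
```

```text
t 8.75 tool in gauge x,y,z mm [-27.16   1.41  57.57] rot [179.99  -0.    96.83] F gauge 1.0 -0.01 -3.37 grip 0.0193
```

servo_tool(
  increments=[
    [[0,0.001,0,0,0,0,-1],[0,0.002,0,0,0,0,-1],[0,0.003,0,0,0,0,-1],[0,0.003,0,0,0,0,-1]],
  ],
)

```text
time_s: 9.15
tool_pos: [0.4797, 0.0333, 0.0575]
tool_rot: [180.0, -0.0, 96.8]
force: [0.4, -0.7, -2.4]
grip_width: 0.0194
```

Run:
```python
from h import *
gl()
```

```text
t 9.15 tool in gauge x,y,z mm [-24.34   1.42  57.53] rot [180.    -0.    96.83] F gauge 0.33 -0.78 -2.37 grip 0.0194
```

servo_tool(
  increments=[
    [[0,0.001,0,0,0,0,-1],[0,0.002,0,0,0,0,-1],[0,0.003,0,0,0,0,-1],[0,0.004,0,0,0,0,-1],[0,0.005,0,0,0,0,-1],[0,0.006,0,0,0,0,-1]],
  ],
)

```text
time_s: 9.75
tool_pos: [0.4856, 0.034, 0.0575]
tool_rot: [-180.0, 0.0, 96.8]
force: [0.3, 0.1, -3.3]
grip_width: 0.0194
```

Run:
```python
from h import *
gl()
c=env.read_camera("wrist"); crop(c["frame"],230,150,130,100,6,"w9.png");np.savez("w9.npz",**c)
s=env.read_camera("scene"); crop(s["frame"],220,180,130,90,6,"s9.png");
gl()
```

```text
t 9.75 tool in gauge x,y,z mm [-18.4    1.41  57.51] rot [-180.      0.     96.83] F gauge 0.29 0.03 -3.31 grip 0.0194
t 9.85 tool in gauge x,y,z mm [-18.31   1.44  57.54] rot [180.    -0.    96.83] F gauge 0.38 -0.06 -2.86 grip 0.0194
```

View pics/w9.png

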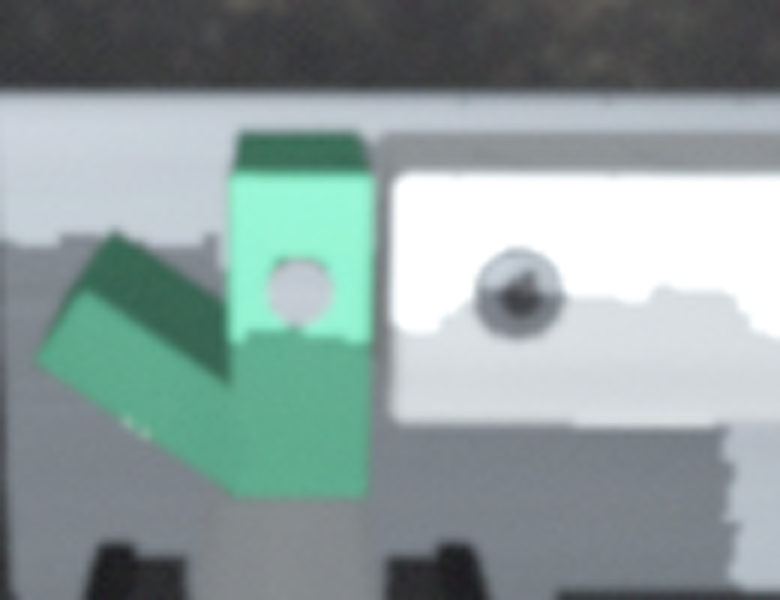

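View pics/s9.png

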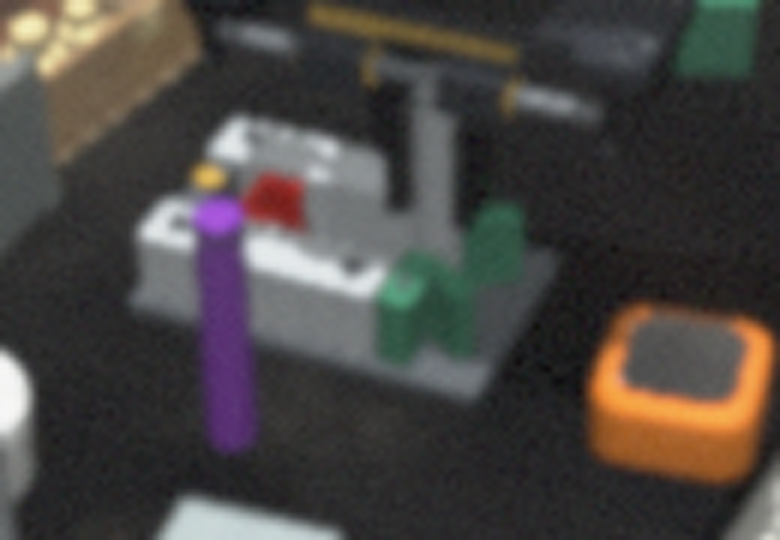

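servo_tool(
  increments=[
    [[0,0.0015,0,0,0,0,-1],[0,0.003,0,0,0,0,-1],[0,0.0045,0,0,0,0,-1],[0,0.006,0,0,0,0,-1],[0,0.008,0,0,0,0,-1],[0,0.01,0,0,0,0,-1],[0,0.012,0,0,0,0,-1],[0,0.015,0,0,0,0,-1],[0,0.018,0,0,0,0,-1],[0,0.021,0,0,0,0,-1],[0,0.024,0,0,0,0,-1],[0,0.027,0,0,0,0,-1]],
  ],
)

```text
time_s: 11.05
tool_pos: [0.5126, 0.0372, 0.0575]
tool_rot: [-180.0, 0.0, 96.8]
force: [0.3, -0.0, -1.6]
grip_width: 0.0198
```

servo_tool(
  increments=[
    [[0,0.003,0,0,0,0,-1],[0,0.006,0,0,0,0,-1],[0,0.009,0,0,0,0,-1],[0,0.012,0,0,0,0,-1],[0,0.015,0,0,0,0,-1],[0,0.018,0,0,0,0,-1],[0,0.02,0,0,0,0,-1],[0,0.02,0,0,0,0,-1]],
  ],
  squeeze=60,
)

```text
time_s: 11.85
tool_pos: [0.5325, 0.0397, 0.0575]
tool_rot: [180.0, -0.0, 96.8]
force: [-0.1, -0.0, -2.5]
grip_width: 0.0191
```

Run:
```python
from h import *
gl()
c=env.read_camera("wrist"); crop(c["frame"],230,150,130,100,6,"w10.png");np.savez("w10.npz",**c)
gl()
```

```text
t 11.85 tool in gauge x,y,z mm [28.83  1.46 57.53] rot [ 1.7999e+02 -1.0000e-02  9.6830e+01] F gauge -0.1 0.0 -2.52 grip 0.0191
t 11.9 tool in gauge x,y,z mm [28.57  1.5  57.48] rot [-179.99   -0.     96.83] F gauge -0.46 0.62 -2.81 grip 0.0189
```

View pics/w10.png

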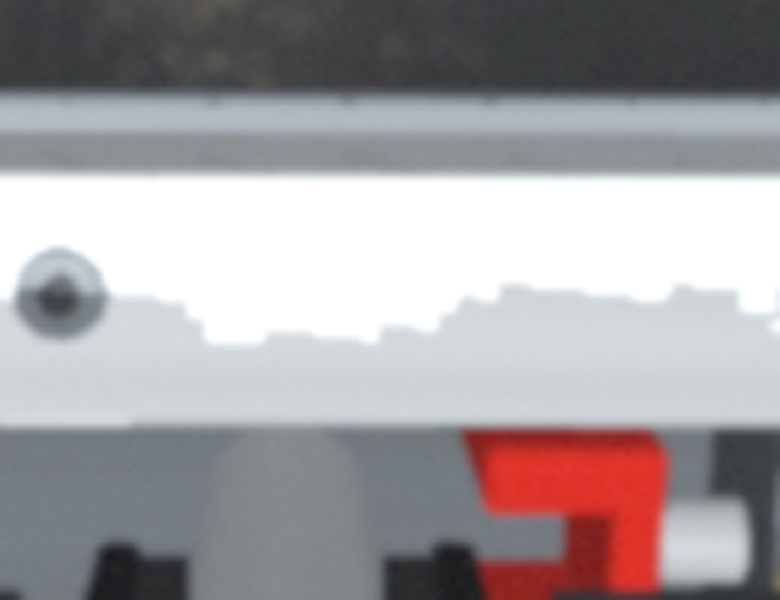

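Run:
```python
from h import *
c=dict(np.load("w10.npz"))
g=lambda u,v,z=.042:unproj(c,((u+.5)/6-.5+230,(v+.5)/6-.5+150),z)
for n,p in dict(red=g(487,513),redt=g(478,435),rail=g(400,428),foot=g(285,430,.0115)).items(): d=p[:2]-GO; print(n,(d@ex).round(4),(d@ey).round(4))
```

```text
red 0.0499 0.0091
redt 0.0486 0.018
rail 0.0403 0.0187
foot 0.0281 0.0087
```

servo_tool(
  increments=[
    [[0,0.002,0,0,0,0,-1],[0,0.004,0,0,0,0,-1],[0,0.006,0,0,0,0,-1],[0,0.008,0,0,0,0,-1],[0,0.01,0,0,0,0,-1],[0,0.011,0,0,0,0,-1],[0,0.012,0,0,0,0,-1],[0,0.012,0,0,0,0,-1]],
  ],
)

```text
time_s: 12.7
tool_pos: [0.5442, 0.0411, 0.0575]
tool_rot: [-180.0, 0.0, 96.8]
force: [-0.5, -0.2, -2.8]
grip_width: 0.0188
```

servo_tool(
  increments=[
    [[0,0.0005,0,0,0,0,-1],[0,0.001,0,0,0,0,-1],[0,0.0015,0,0,0,0,-1],[0,0.0015,0,0,0,0,-1]],
  ],
)

```text
time_s: 13.1
tool_pos: [0.5456, 0.0412, 0.0575]
tool_rot: [180.0, 0.0, 96.8]
force: [-0.8, 0.3, -2.4]
grip_width: 0.019
```

Run:
```python
from h import *
gl()
```

```text
t 13.1 tool in gauge x,y,z mm [42.1   1.42 57.54] rot [1.800e+02 1.000e-02 9.683e+01] F gauge -0.78 0.35 -2.44 grip 0.019
```

servo_tool(
  increments=[
    [[0,0.0005,0,0,0,0,-1],[0,0.001,0,0,0,0,-1],[0,0.001,0,0,0,0,-1]],
  ],
)

```text
time_s: 13.4
tool_pos: [0.5466, 0.0413, 0.0575]
tool_rot: [180.0, 0.0, 96.8]
force: [-0.3, -0.5, -2.1]
grip_width: 0.0186
```

servo_tool(
  increments=[
    [[0,0.0005,0,0,0,0,-1],[0,0.001,0,0,0,0,-1],[0,0.001,0,0,0,0,-1]],
  ],
)

```text
time_s: 13.7
tool_pos: [0.5475, 0.0414, 0.0575]
tool_rot: [-180.0, 0.0, 96.8]
force: [-0.1, -0.3, -3.8]
grip_width: 0.0191
```

Run:
```python
from h import *
gl()
```

```text
t 13.7 tool in gauge x,y,z mm [44.01  1.39 57.48] rot [-1.7999e+02  1.0000e-02  9.6830e+01] F gauge -0.12 -0.27 -3.79 grip 0.0191
```

servo_tool(
  increments=[
    [[0,0.0005,0,0,0,0,-1],[0,0.001,0,0,0,0,-1],[0,0.001,0,0,0,0,-1]],
  ],
)

```text
time_s: 14.0
tool_pos: [0.5483, 0.0413, 0.0574]
tool_rot: [-180.0, 0.0, 96.8]
force: [-0.6, -0.3, -2.1]
grip_width: 0.0194
```

servo_tool(
  increments=[
    [[0,0.0005,0,0,0,0,-1],[0,0.0005,0,0,0,0,-1],[0,0.0005,0,0,0,0,-1]],
  ],
)

```text
time_s: 14.3
tool_pos: [0.5487, 0.0414, 0.0573]
tool_rot: [-179.9, 0.0, 96.8]
force: [-1.7, -1.5, -2.9]
grip_width: 0.0191
```

Run:
```python
from h import *
gl()
```

```text
t 14.3 tool in gauge x,y,z mm [45.11  1.24 57.34] rot [-1.7995e+02  2.0000e-02  9.6820e+01] F gauge -1.9 -1.3 -2.86 grip 0.0191
```

servo_tool(
  increments=[
    [[0,0.0005,0,0,0,0,-1],[0,0.0005,0,0,0,0,-1],[0,0.0005,0,0,0,0,-1]],
  ],
)

```text
time_s: 14.6
tool_pos: [0.5491, 0.0414, 0.0573]
tool_rot: [-179.9, 0.0, 96.8]
force: [-4.1, -2.7, -2.2]
grip_width: 0.0193
```

servo_tool(
  increments=[
    [[0,0.0005,0,0,0,0,-1],[0,0.0005,0,0,0,0,-1],[0,0.0005,0,0,0,0,-1]],
  ],
)

```text
time_s: 14.9
tool_pos: [0.5495, 0.0414, 0.0573]
tool_rot: [-179.9, 0.0, 96.8]
force: [-4.4, -2.6, -1.9]
grip_width: 0.0193
```

Run:
```python
from h import *
gl()
c=env.read_camera("wrist"); crop(c["frame"],230,150,130,100,6,"w11.png");np.savez("w11.npz",**c)
gl()
```

```text
t 14.9 tool in gauge x,y,z mm [45.98  1.13 57.28] rot [-1.7993e+02  3.0000e-02  9.6820e+01] F gauge -4.68 -2.08 -1.92 grip 0.0193
t 14.95 tool in gauge x,y,z mm [46.01  1.17 57.27] rot [-1.7993e+02  2.0000e-02  9.6820e+01] F gauge -4.54 -2.14 -1.94 grip 0.0189
```

View pics/w11.png

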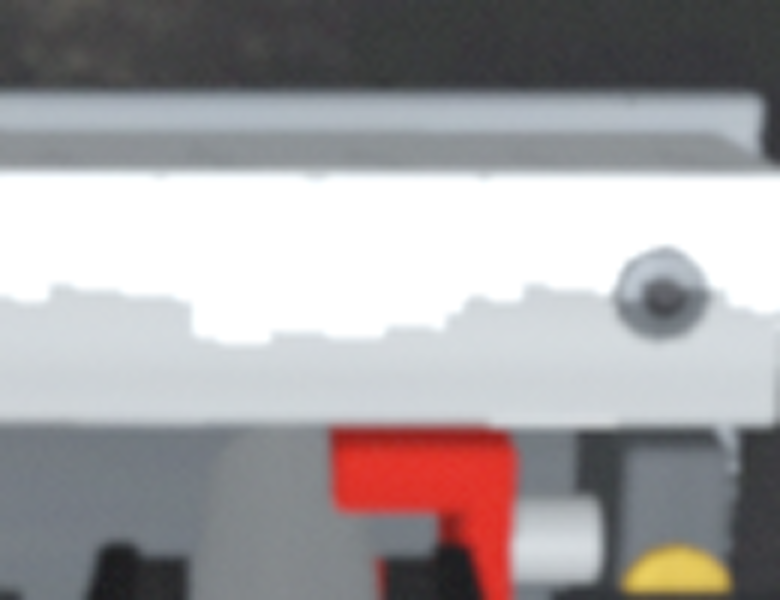

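servo_tool(
  increments=[
    [[-0.0003,0.0003,0,0,0,0,-1],[-0.0003,0.0006,0,0,0,0,-1],[-0.0003,0.0008,0,0,0,0,-1],[-0.0003,0.0008,0,0,0,0,-1]],
  ],
)

```text
time_s: 15.35
tool_pos: [0.5502, 0.0413, 0.0573]
tool_rot: [-179.9, 0.0, 96.8]
force: [-4.6, -3.1, -2.0]
grip_width: 0.0191
```

Run:
```python
from h import *
gl()
```

```text
t 15.35 tool in gauge x,y,z mm [46.64  0.96 57.28] rot [-1.7991e+02  2.0000e-02  9.6830e+01] F gauge -4.91 -2.5 -1.97 grip 0.0191
```

servo_tool(
  increments=[
    [[0,0.0003,0,0,0,0,-1],[0,0.0005,0,0,0,0,-1],[0,0.0005,0,0,0,0,-1],[0,0.0005,0,0,0,0,-1]],
  ],
)

```text
time_s: 15.75
tool_pos: [0.5504, 0.0413, 0.0572]
tool_rot: [-179.9, 0.0, 96.8]
force: [-6.2, -3.5, -1.4]
grip_width: 0.0186
```

Run:
```python
from h import *
gl()
c=env.read_camera("wrist"); crop(c["frame"],230,150,130,100,6,"w12.png");np.savez("w12.npz",**c)
gl()
s=env.read_camera("scene"); crop(s["frame"],220,160,130,110,6,"s12.png");
gl(); print(env.get_obs()["wrist_torque"])
g=lambda c,u,v,z=.042:unproj(c,((u+.5)/6-.5+230,(v+.5)/6-.5+150),z)
```

```text
t 15.75 tool in gauge x,y,z mm [46.81  0.96 57.23] rot [-1.7987e+02  3.0000e-02  9.6830e+01] F gauge -6.54 -2.73 -1.44 grip 0.0186
t 15.8 tool in gauge x,y,z mm [46.86  0.95 57.27] rot [-1.7987e+02  3.0000e-02  9.6830e+01] F gauge -5.98 -1.59 -1.93 grip 0.0189
t 15.85 tool in gauge x,y,z mm [46.82  0.94 57.24] rot [-1.7987e+02  3.0000e-02  9.6830e+01] F gauge -7.21 -1.6 -1.03 grip 0.0192
[-0.69159731  1.43427861  0.05366147]
```

View pics/w12.png

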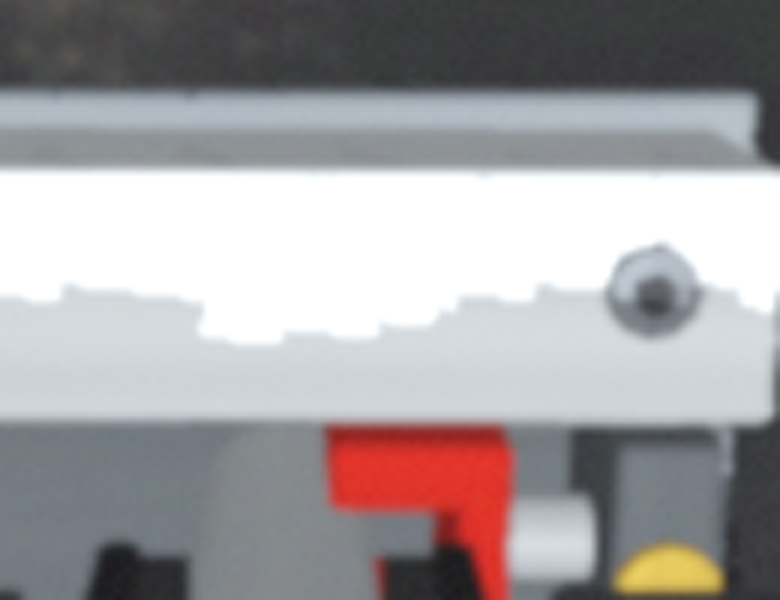

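View pics/s12.png

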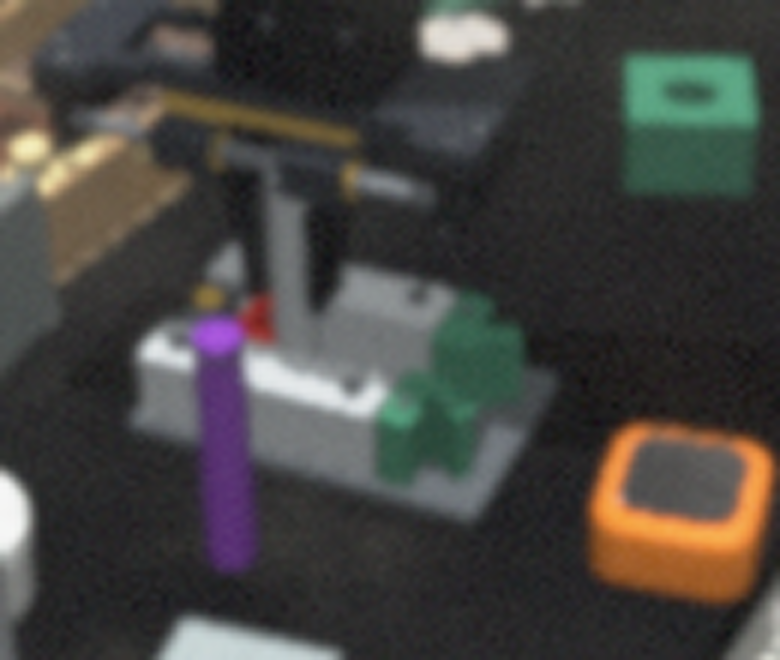

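servo_tool(
  increments=[
    [[0,0.0003,0,0,0,0,-1],[0,0.0006,0,0,0,0,-1],[0,0.0006,0,0,0,0,-1],[0,0.0006,0,0,0,0,-1],[0,0.0006,0,0,0,0,-1]],
  ],
)

```text
time_s: 16.35
tool_pos: [0.5506, 0.0413, 0.0572]
tool_rot: [-179.8, 0.0, 96.8]
force: [-6.6, -2.6, -0.4]
grip_width: 0.0191
```

Run:
```python
from h import *
gl(); print(env.get_obs()["wrist_torque"])
```

```text
t 16.35 tool in gauge x,y,z mm [47.09  0.92 57.2 ] rot [-1.7983e+02  3.0000e-02  9.6820e+01] F gauge -6.86 -1.84 -0.43 grip 0.0191
[-0.75325117  1.62382735 -0.01864954]
```

servo_tool(
  increments=[
    [[0,0.0004,0,0,0,0,-1],[0,0.0008,0,0,0,0,-1],[0,0.0008,0,0,0,0,-1],[0,0.0008,0,0,0,0,-1],[0,0.0008,0,0,0,0,-1]],
  ],
)

```text
time_s: 16.85
tool_pos: [0.551, 0.0413, 0.0572]
tool_rot: [-179.8, 0.0, 96.8]
force: [-7.1, -2.9, -0.2]
grip_width: 0.0191
```

Run:
```python
from h import *
gl(); print(env.get_obs()["wrist_torque"])
```

```text
t 16.85 tool in gauge x,y,z mm [47.46  0.93 57.17] rot [-1.7977e+02  4.0000e-02  9.6820e+01] F gauge -7.4 -2.05 -0.15 grip 0.0191
[-0.74487035  1.89640819  0.05347087]
```

servo_tool(
  increments=[
    [[0,0.0003,0,0,0,0,-1],[0,0.0003,0,0,0,0,-1],[0,0.0003,0,0,0,0,-1],[0,0.0003,0,0,0,0,-1],[0,0.0003,0,0,0,0,-1],[0,0.0003,0,0,0,0,-1],[0,0.0003,0,0,0,0,-1],[0,0.0003,0,0,0,0,-1]],
  ],
)

```text
time_s: 17.65
tool_pos: [0.5511, 0.0413, 0.0571]
tool_rot: [-179.7, 0.0, 96.8]
force: [-8.0, -2.6, 1.1]
grip_width: 0.019
```

Run:
```python
from h import *
for i in range(4):
    gl(); print(env.get_obs()["wrist_torque"])
    c=env.read_camera("wrist")
crop(c["frame"],230,150,130,100,6,"w13.png");np.savez("w13.npz",**c)
```

```text
t 17.65 tool in gauge x,y,z mm [47.57  0.91 57.14] rot [-1.7975e+02  4.0000e-02  9.6820e+01] F gauge -8.24 -1.6 1.1 grip 0.019
[-7.86806307e-01  1.96581431e+00  6.26582112e-04]
t 17.7 tool in gauge x,y,z mm [47.61  0.93 57.17] rot [-1.7975e+02  4.0000e-02  9.6820e+01] F gauge -8.57 -2.58 0.4 grip 0.019
[-0.76577643  1.96136503 -0.01072675]
t 17.75 tool in gauge x,y,z mm [47.58  0.92 57.15] rot [-1.7975e+02  4.0000e-02  9.6820e+01] F gauge -8.67 -2.43 0.89 grip 0.0189
[-0.80702967  1.96464135 -0.01468098]
t 17.8 tool in gauge x,y,z mm [47.58  0.91 57.13] rot [-1.7975e+02  4.0000e-02  9.6820e+01] F gauge -7.0 -2.08 -0.04 grip 0.0189
[-0.75212303  1.94011432 -0.00619734]
```

View pics/w13.png

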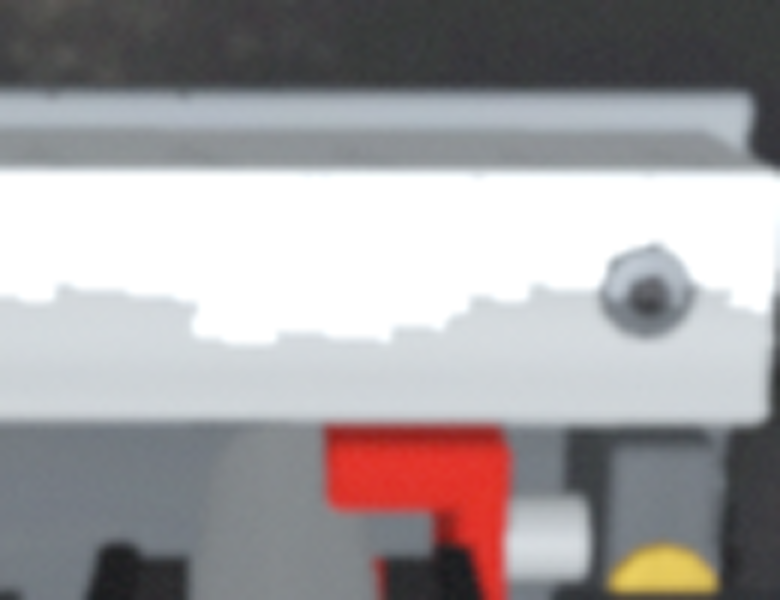

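servo_tool(
  increments=[
    [[0,0.0002,0,0,0,0,-1],[0,0.0002,0,0,0,0,-1],[0,0.0002,0,0,0,0,-1],[0,0.0002,0,0,0,0,-1],[0,0.0002,0,0,0,0,-1],[0,-0.002,0,0,0,0,-1],[0,-0.005,0,0,0,0,-1],[0,-0.009,0,0,0,0,-1],[0,-0.013,0,0,0,0,-1],[0,-0.015,0,0,0,0,-1],[0,-0.015,0,0,0,0,-1]],
  ],
)

```text
time_s: 18.95
tool_pos: [0.5384, 0.0404, 0.0579]
tool_rot: [179.9, -0.0, 96.9]
force: [0.7, -0.0, -3.2]
grip_width: 0.0188
```

Run:
```python
from h import *
gl()
c=env.read_camera("wrist");crop(c["frame"],230,150,130,100,6,"w14.png");np.savez("w14.npz",**c)
```

```text
t 18.95 tool in gauge x,y,z mm [34.82  1.5  57.89] rot [179.93  -0.    96.85] F gauge 0.72 -0.12 -3.2 grip 0.0188
```

View pics/w14.png

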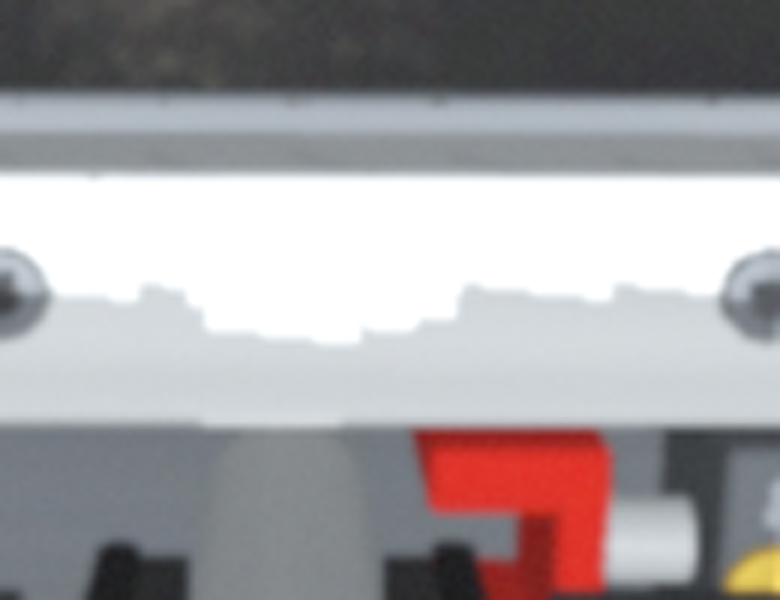

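servo_tool(
  increments=[
    [[0,0,-0.02,0,0,0,-1],[0,0,-0.05,0,0,0,-1],[0,0,-0.085,0,0,0,-1],[0,0,-0.1,0,0,0,-1],[0,0,-0.1,0,0,0,-1]],
  ],
  squeeze=40,
)

```text
time_s: 19.5
tool_pos: [0.5401, 0.0403, 0.1597]
tool_rot: [179.7, 0.1, 96.8]
force: [-0.1, -0.1, -2.6]
grip_width: 0.0191
```

Run:
```python
from h import *
P=np.array([.4854,-.2145]); t=P+.0015*ey
to([*t,.12],96.8); gl()
```

```text
pos [0.5401 0.0403 0.1597] [1.7971e+02 6.0000e-02 9.6830e+01] -> [-0.245  -0.0848  0.0396] [0.29 0.06 0.03]
t 19.5 tool in gauge x,y,z mm [ 36.47   1.21 159.71] rot [1.7971e+02 6.0000e-02 9.6830e+01] F gauge -0.1 -0.04 -2.59 grip 0.0191
```

servo_tool(
  increments=[
    [[-0.045,-0.016,0,0,0,0,-1],[-0.09,-0.032,0.01,0,0,0,-1],[-0.135,-0.048,0.02,0,0,0,-1],[-0.18,-0.063,0.03,0,0,0,-1],[-0.22,-0.076,0.038,0,0,0,-1],[-0.24,-0.083,0.038,0,0,0,-1],[-0.245,-0.085,0.038,0,0,0,-1],[-0.245,-0.085,0.038,0,0,0,-1],[-0.245,-0.085,0.038,0,0,0,-1],[-0.245,-0.085,0.038,0,0,0,-1]],
  ],
)

```text
time_s: 20.5
tool_pos: [0.4835, -0.2113, 0.1194]
tool_rot: [180.0, -0.0, 97.0]
force: [0.3, 0.8, -3.0]
grip_width: 0.0193
```

Run:
```python
from h import *
c=env.read_camera("wrist");crop(c["frame"],210,140,140,120,5,"w15.png");np.savez("w15.npz",**c)
s=env.read_camera("scene"); crop(s["frame"],280,110,110,100,6,"s15.png");
P=np.array([.4854,-.2145]); t=P+.0015*ey
to([*t,.12],96.8)
```

```text
pos [ 0.4834 -0.2119  0.1196] [179.99   0.    96.97] -> [-0.0013  0.0017 -0.0004] [0.01 0.   0.17]
```

View pics/w15.png

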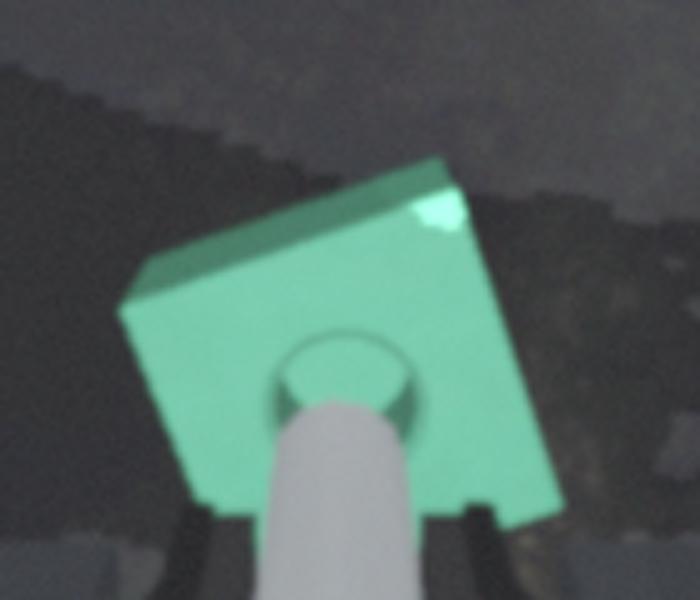

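View pics/s15.png

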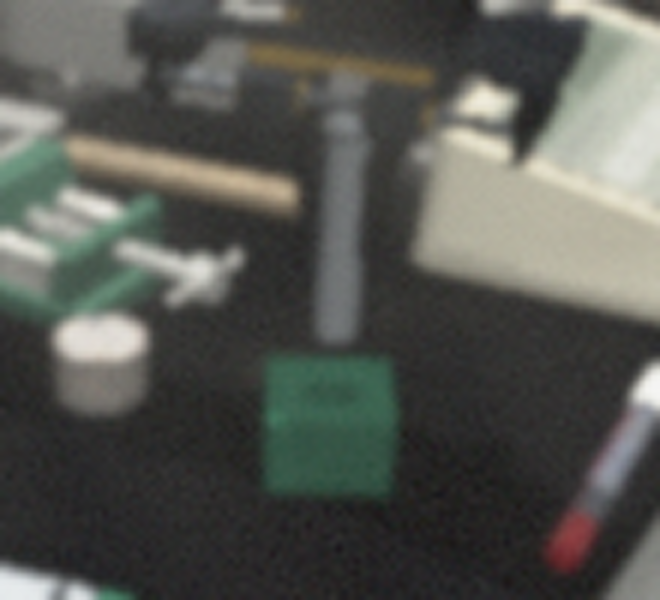

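Run:
```python
from h import *
c=dict(np.load("w15.npz"))
g=lambda u,v,z=.04:unproj(c,((u+.5)/5-.5+210,(v+.5)/5-.5+140),z)
a,b=g(120,308),g(567,510);print((a+b)/2); print("hole top edge",g(345,330),"L",g(272,395),"R",g(421,395))
print("foot", g(340,402,.0735), "L/R",g(278,440,.0735),g(405,440,.0735))
o=env.get_obs();R=Ro.from_euler('xyz',o["tool_rot"],degrees=True);print("pin exp",o["tool_pos"]+R.apply([-.0015,0,.046]))
```

```text
[ 0.48502353 -0.21505073  0.04      ]
hole top edge [ 0.48271794 -0.20069746  0.04      ] L [ 0.47163105 -0.21378542  0.04      ] R [ 0.49720928 -0.21061231  0.04      ]
foot [ 0.48212051 -0.20309329  0.0735    ] L/R [ 0.47360847 -0.21018461  0.0735    ] [ 0.49255793 -0.20783359  0.0735    ]
pin exp [ 0.48358745 -0.21337928  0.07360396]
```

servo_tool(
  increments=[
    [[-0.0021,0.0015,0.01,0,0,0,-1],[-0.0021,0.0015,0.02,0,0,0,-1],[-0.0021,0.0015,0.026,0,0,0,-1],[-0.0021,0.0015,0.026,0,0,0,-1],[-0.0021,0.0015,0.026,0,0,0,-1]],
  ],
  squeeze=20,
)

```text
time_s: 21.1
tool_pos: [0.4845, -0.2151, 0.0932]
tool_rot: [-180.0, -0.0, 96.8]
force: [0.5, -0.9, -2.8]
grip_width: 0.0196
```

Run:
```python
from h import *
c=env.read_camera("wrist");crop(c["frame"],210,140,140,120,5,"w16.png");np.savez("w16.npz",**c)
to([.4848,-.215,.054],96.8);gl()
```

```text
pos [ 0.4848 -0.2153  0.0936] [179.99   0.    96.83] -> [0.0003 0.0001 0.0396] [0.01 0.   0.03]
t 21.15 tool in gauge x,y,z mm [ -48.71 -246.06   93.59] rot [179.99   0.    96.83] F gauge -0.08 0.22 -2.68 grip 0.0196
```

View pics/w16.png

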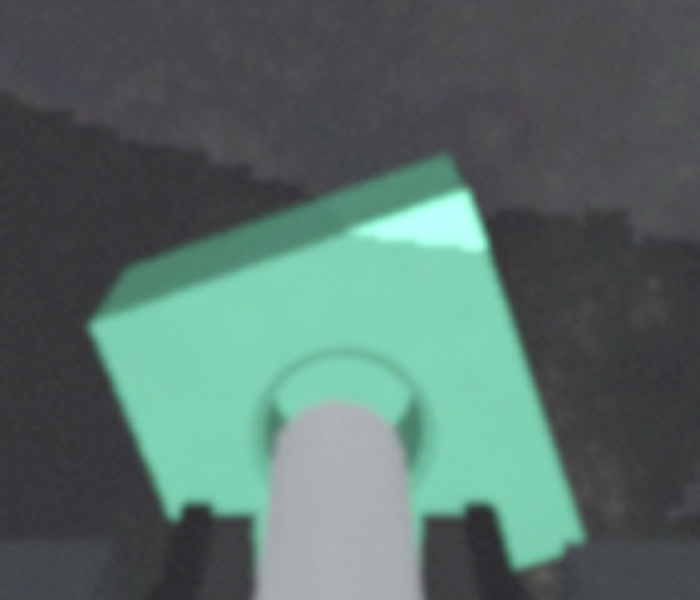

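Run:
```python
from h import *
c=dict(np.load("w16.npz"))
g=lambda u,v,z=.04:unproj(c,((u+.5)/5-.5+210,(v+.5)/5-.5+140),z).round(4)
a,b=g(88,325),g(585,545);print((a+b)/2); print("hole top edge",g(345,348),"L",g(258,420),"R",g(435,420))
print("foot", g(340,402,.0476), "L/R",g(275,450,.0476),g(408,450,.0476))
```

```text
[ 0.48435 -0.21495  0.04   ]
hole top edge [ 0.4831 -0.2006  0.04  ] L [ 0.4711 -0.2137  0.04  ] R [ 0.4984 -0.2104  0.04  ]
foot [ 0.4831 -0.2069  0.0476] L/R [ 0.4743 -0.2156  0.0476] [ 0.4942 -0.2132  0.0476]
```

servo_tool(
  increments=[
    [[0.0017,0.0003,0.002,0,0,0,-1],[0.0017,0.0003,0.007,0,0,0,-1],[0.0017,0.0003,0.012,0,0,0,-1],[0.0017,0.0003,0.016,0,0,0,-1],[0.0017,0.0003,0.016,0,0,0,-1]],
  ],
)

```text
time_s: 21.65
tool_pos: [0.4841, -0.2133, 0.0767]
tool_rot: [-179.9, -0.0, 96.8]
force: [0.1, -0.4, -3.1]
grip_width: 0.0195
```

Run:
```python
from h import *
gl();print(env.get_obs()["tool_pos"])
```

```text
t 21.65 tool in gauge x,y,z mm [ -49.13 -244.02   76.69] rot [-1.7993e+02 -5.0000e-02  9.6830e+01] F gauge 0.02 -0.37 -3.07 grip 0.0195
[ 0.48411016 -0.21331666  0.07668605]
```

servo_tool(
  increments=[
    [[0,0.0005,0.006,0,0,0,-1],[0,0.0005,0.012,0,0,0,-1],[0,0.0005,0.017,0,0,0,-1],[0,0.0005,0.019,0,0,0,-1],[0,0.0005,0.019,0,0,0,-1]],
  ],
)

```text
time_s: 22.15
tool_pos: [0.4849, -0.2133, 0.058]
tool_rot: [-180.0, -0.0, 96.8]
force: [-0.1, 0.3, -1.9]
grip_width: 0.0197
```

servo_tool(
  increments=[
    [[0,0,0.001,0,0,0,-1],[0,0,0.002,0,0,0,-1],[0,0,0.002,0,0,0,-1]],
  ],
)

```text
time_s: 22.45
tool_pos: [0.4853, -0.2135, 0.0566]
tool_rot: [180.0, 0.0, 96.8]
force: [0.3, -0.3, -3.0]
grip_width: 0.0197
```

Run:
```python
from h import *
gl();print(env.get_obs()["tool_pos"])
```

```text
t 22.45 tool in gauge x,y,z mm [ -48.   -244.33   56.57] rot [1.800e+02 1.000e-02 9.683e+01] F gauge 0.24 -0.34 -2.95 grip 0.0197
[ 0.48526528 -0.21349199  0.0565705 ]
```

servo_tool(
  increments=[
    [[0,0,0.001,0,0,0,-1],[0,0,0.002,0,0,0,-1],[0,0,0.002,0,0,0,-1]],
  ],
)

```text
time_s: 22.75
tool_pos: [0.4852, -0.2135, 0.0545]
tool_rot: [180.0, 0.0, 96.8]
force: [0.1, 0.5, -2.9]
grip_width: 0.0199
```

servo_tool(
  increments=[
    [[0,0,0.0005,0,0,0,-1],[0,0,0.001,0,0,0,-1],[0,0,0.001,0,0,0,-1]],
  ],
)

```text
time_s: 23.05
tool_pos: [0.4854, -0.2136, 0.0544]
tool_rot: [-180.0, 0.0, 96.8]
force: [-2.7, 0.8, 5.2]
grip_width: 0.0195
```

Run:
```python
from h import *
gl();print(env.get_obs()["tool_pos"])
```

```text
t 23.05 tool in gauge x,y,z mm [ -47.88 -244.41   54.42] rot [-1.7999e+02  3.0000e-02  9.6830e+01] F gauge -2.62 1.16 5.2 grip 0.0195
[ 0.48539309 -0.21355723  0.05441919]
```

servo_tool(
  increments=[
    [[0,0,-0.001,0,0,0,-1],[0,0,-0.001,0,0,0,-0.3],[0,0,-0.001,0,0,0,-0.1],[0,0,-0.001,0,0,0,-0.1],[0,0,-0.001,0,0,0,-0.1],[0,0,-0.001,0,0,0,-0.1]],
  ],
)

```text
time_s: 23.65
tool_pos: [0.4853, -0.2135, 0.0546]
tool_rot: [180.0, 0.0, 96.8]
force: [-0.3, -0.4, 0.8]
grip_width: 0.0383
```

Run:
```python
from h import *
gl()
c=env.read_camera("wrist");crop(c["frame"],190,140,180,140,4,"w17.png")
s=env.read_camera("scene"); crop(s["frame"],280,110,110,100,6,"s17.png");
```

```text
t 23.65 tool in gauge x,y,z mm [ -47.96 -244.35   54.59] rot [1.7999e+02 1.0000e-02 9.6830e+01] F gauge -0.32 -0.35 0.82 grip 0.0383
```

View pics/w17.png

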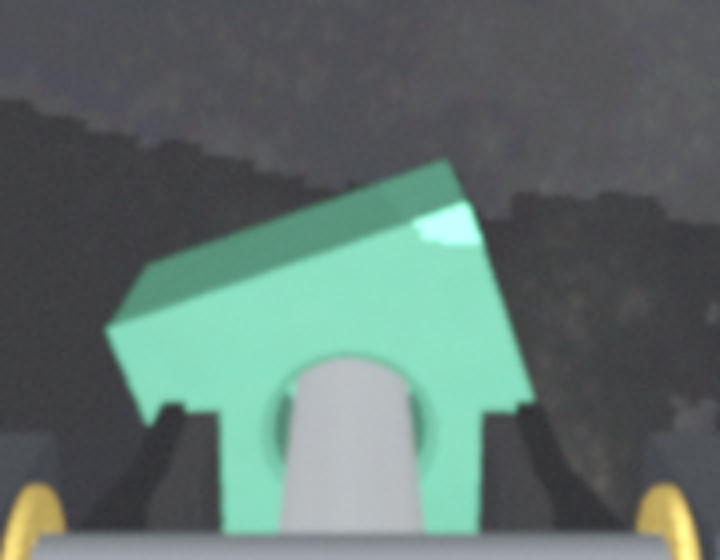

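View pics/s17.png

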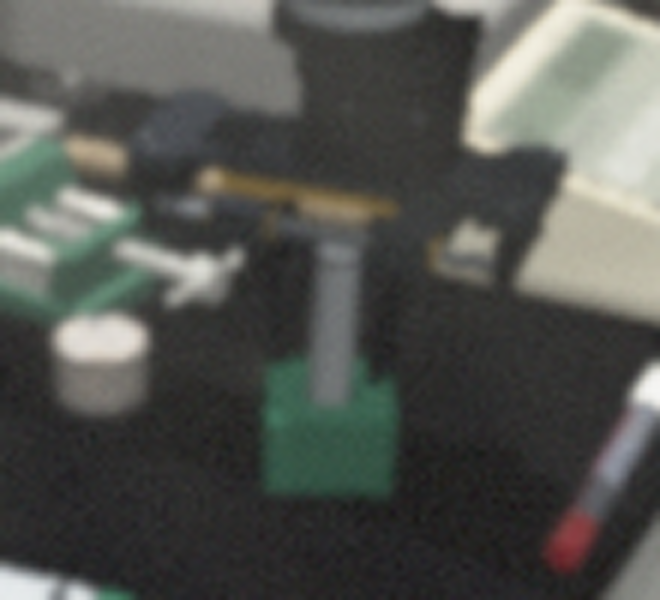

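Pin stands in the hole with the fingers clear on both sides. Retract straight up.

servo_tool(
  increments=[
    [[0,0,-0.02,0,0,0,-0.1],[0,0,-0.05,0,0,0,-0.1],[0,0,-0.09,0,0,0,-0.1],[0,0,-0.13,0,0,0,-0.1],[0,0,-0.16,0,0,0,-0.1],[0,0,-0.16,0,0,0,-0.1],[0,0,-0.16,0,0,0,-0.1],[0,0,-0.16,0,0,0,-0.1],[0,0,-0.16,0,0,0,-0.1]],
  ],
)

```text
time_s: 24.65
tool_pos: [0.4843, -0.2132, 0.2129]
tool_rot: [-179.9, -0.1, 96.8]
force: [0.3, -0.4, -0.2]
grip_width: 0.0392
```

Run:
```python
from h import *
gl()
c=env.read_camera("wrist");crop(c["frame"],190,120,200,150,4,"w18.png");np.savez("w18.npz",**c)
s=env.read_camera("scene"); crop(s["frame"],200,110,190,160,4,"s18.png");np.savez("s18.npz",**s)
t=env.read_camera("top"); crop(t["frame"],190,130,240,140,3,"t18.png")
print(proj(c,[[.4848,-.215,.118],[.4848,-.215,.04]]),proj(s,[[.4848,-.215,.118],[.4848,-.215,.04]]))
```

```text
t 24.65 tool in gauge x,y,z mm [ -48.88 -243.89  212.94] rot [-1.7987e+02 -1.0000e-01  9.6830e+01] F gauge 0.24 -0.46 -0.18 grip 0.0392
[[278.42794108 214.5390298 ]
 [278.33562973 195.75729652]] [[335.97634706 150.48632643]
 [334.28268576 174.59869479]]
```

View pics/w18.png

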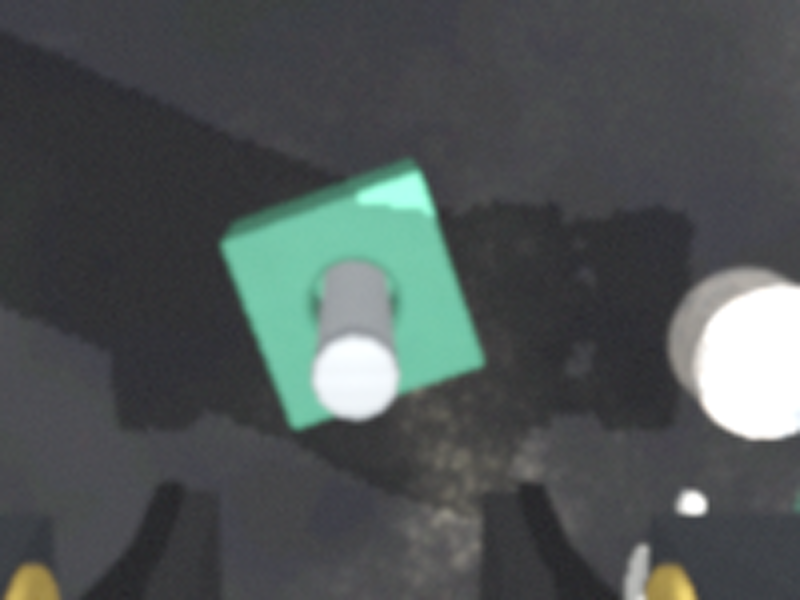

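View pics/s18.png

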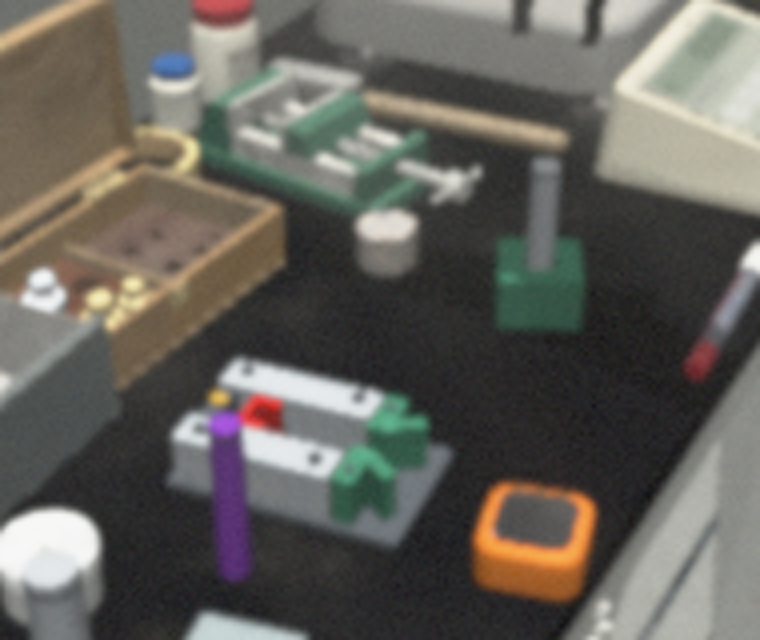

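View pics/t18.png

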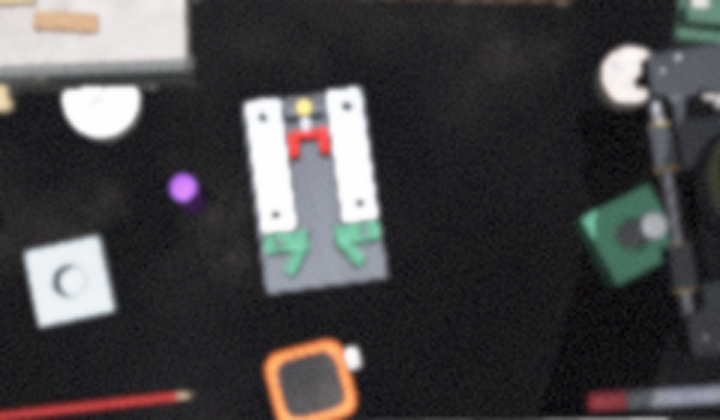

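```bash
python3 -c "
from cell import env
print(env.sign_off())"
```

```text
the job is handed in; nothing more can be done
None
```

I gauged the steel pin and stood it in the green passed block, then handed the job in at about 25 s of the 72 s. No verdict was reported.

- **Go gap:** The pin passed right through it, upright and low (foot about 11–12 mm over the bench). The measured force stayed at noise level throughout.
- **No-go jaws:** They stopped the pin at about x = +45 mm. I pressed with about 8 N, a little under your 10 N but within 5–15 N. It held at about 7–8.5 N for over a second. From the pictures and the force, the jaws went back about 1.4–1.7 mm. A small side force of about 2 N was also present.
- **Releasing the jaws:** I backed off, the jaws returned to their rest position in the picture, and I lifted the pin out.
- **Passed block:** I lowered the pin until it touched the floor of the hole, at about 8 N, then opened the fingers and retracted clear.

In the last wrist and scene pictures, the pin's top was within 1 pixel of where it should be for a fully seated, upright pin. The tin, core slice and tape measure looked to be where they started, though I did not measure them again. The gripper hung clear in the air. None of my checks failed.

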